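# Turn the flatbreads on the table-side grill and start the second side

## Task

Pause the grill by pressing the round key on its control box, then turn every flatbread over with the turner so that each lies flat on the grill bars with its seeded side down, without touching the bread with the fingers. Then lay the turner back on its rest as you found it, and start the second side by pressing the long key, then the square key, then the round key again, one at a time, each fully down and let up before the next. Leave the tableware where it stands.

Things in the scene. Friction and masses are not known exactly. Their poses are not given: they have to be found in the camera images.
- grill: table grill, fixed, 210 mm (x) by 490 mm (y); origin on the table under its middle, +x away from the robot. Bars along its x (see point grill_bars), open in front (-x) and above. A guard 82 mm high closes the back (inner face x = +104 mm); the sides are open. Room for four breads in a row along y
- grill_bars (a point): middle of the bars at their top, 60 mm above the table, axes as the grill. 17 bars along x, 200 mm long (x -100 to +100), 4 mm wide, at y = -240, -210, .. +240 mm. Between them are lanes 26 mm wide, middles at y = -225, -195, .. +225 mm, floor 10 mm below the bar tops
- bread1: crisp flatbread: rigid round disc 78 mm across, 12 mm thick, about 60 g, origin in its middle; the seeded, browner face looks along its +z, the plain pale face along -z. Starts seeded face up on the grill's bars, somewhere in the middle of their length. 2 or 3 of the four breads are present.
- bread2: crisp flatbread: rigid round disc 78 mm across, 12 mm thick, about 60 g, origin in its middle; the seeded, browner face looks along its +z, the plain pale face along -z. Starts seeded face up on the grill's bars, somewhere in the middle of their length. 2 or 3 of the four breads are present.
- bread3: crisp flatbread: rigid round disc 78 mm across, 12 mm thick, about 60 g, origin in its middle; the seeded, browner face looks along its +z, the plain pale face along -z. Starts seeded face up on the grill's bars, somewhere in the middle of their length. 2 or 3 of the four breads are present.
- bread4: crisp flatbread: rigid round disc 78 mm across, 12 mm thick, about 60 g, origin in its middle; the seeded, browner face looks along its +z, the plain pale face along -z. Starts seeded face up on the grill's bars, somewhere in the middle of their length. 2 or 3 of the four breads are present.
- turner: forked turner, 120 g, loose, in its rest; origin at the middle of the tines' underside, +x to the tips, +z up. Three flat steel tines 11 mm wide, 3 mm thick, at y = -30, 0, +30 mm, x = -50 to +47 mm. They fit the grill's lanes under a bread when the turner's middle is over a lane's middle. At x = -50 to -57 mm they rise to a bridge 14 to 19 mm up, which passes over the bars and stops the bread
- turner_grip (a point): middle of the grip, on the wooden handle's axis: x = -130, z = 50 mm in the turner's frame. Handle x = -75 to -200 mm, square section 18 mm standing on edge: its flats look 45 degrees up and down to either side, so the gripper holds it flat when leaning 45 degrees sideways about the handle. A roll of some 90 degrees to the other lean tips a bread over its lower edge
- rest: turner rest, fixed: origin on the table under the middle of the tines' place, +x as the turner's +x. Platform x -60 to +70 mm, y -55 to +55 mm, 45 mm high, and a post at x = -186 to -198 mm, 82 mm high, that carries the handle's end between two small cheeks (48 mm apart inside, rising to 94 mm)
- rest_seat (a point): point on the platform where the turner's origin belongs; the turner lies with its x along the rest's x
- panel: the grill's control box, fixed, 100 mm (x) by 160 mm (y), 40 mm high, with three grey spring keys in a row along its y, 46 mm apart, in any order; origin on the table under its middle
- key_round (a joint): travel of the round key (26 mm across) in m: 0 up, 0.006 fully down (counts as pressed beyond 0.004, as let up below 0.0015); a spring of about 5 N at full travel brings it up
- key_long (a joint): travel of the long key (44 mm along the box's x, 14 mm wide) in m: 0 up, 0.006 fully down (counts as pressed beyond 0.004, as let up below 0.0015); a spring of about 5 N at full travel brings it up
- key_square (a joint): travel of the square key (25 mm each way) in m: 0 up, 0.006 fully down (counts as pressed beyond 0.004, as let up below 0.0015); a spring of about 5 N at full travel brings it up
- key_round_top (a point): middle of the top face of the round key, 56 mm above the table when up; press straight down
- key_long_top (a point): middle of the top face of the long key, 56 mm above the table when up; press straight down
- key_square_top (a point): middle of the top face of the square key, 56 mm above the table when up; press straight down
- cup1: white tea cup, 68 mm across, 60 mm high, origin under its middle; leave alone
- cup2: white tea cup as cup1; leave alone
- dish: small sauce dish, 84 mm across, 24 mm high, in front of the grill, origin under its middle; leave alone
- sauce: amber sauce bottle, 115 mm high, origin under its middle; leave alone
- mill: wooden pepper mill, 110 mm high, origin under its middle; leave alone

How it is judged (in metres and radians):
On the way, in this order (a step that is already met when the one before it is completed fails the run):
1. the round key is pressed down, the other two up, to pause (value of joint key_round above 0.004 m and value of joint each of key_long, key_square below 0.0015 m), for 0.05 s.
2. every flatbread lies flat on the grill bars, seeded side down (angle between each of bread1, bread2, bread3, bread4's own z axis and vertical above 3 rad and x of bread1 in the frame of grill between -0.105 and 0.105 m and y of bread1 in the frame of grill between -0.235 and 0.235 m and z of bread1 in the frame of grill between 0.058 and 0.074 m and x of bread2 in the frame of grill between -0.105 and 0.105 m and y of bread2 in the frame of grill between -0.235 and 0.235 m and z of bread2 in the frame of grill between 0.058 and 0.074 m and x of bread3 in the frame of grill between -0.105 and 0.105 m and y of bread3 in the frame of grill between -0.235 and 0.235 m and z of bread3 in the frame of grill between 0.058 and 0.074 m and x of bread4 in the frame of grill between -0.105 and 0.105 m and y of bread4 in the frame of grill between -0.235 and 0.235 m and z of bread4 in the frame of grill between 0.058 and 0.074 m and linear speed of each of bread1, bread2, bread3, bread4 below 0.03 m/s), for 0.3 s.
3. the turner lies back on its rest, let go (distance between turner and rest_seat below 0.02 m and angle between turner's own z axis and vertical below 0.1 rad and angle between the x axis of turner and the x axis of rest, either way round below 0.15 rad and contact force between the fingers and turner below 0.1 N), for 0.3 s.
4. the long key is pressed down, the other two up (value of joint key_long above 0.004 m and value of joint each of key_round, key_square below 0.0015 m), for 0.05 s.
5. the square key is pressed down, the other two up (value of joint key_square above 0.004 m and value of joint each of key_round, key_long below 0.0015 m), for 0.05 s.
6. the round key is pressed down, the other two up (all of step 1), for 0.05 s.
At the end, for the whole second after the job is handed in: Every bread present rests on the grill bars (centre within 105 by 235 mm of the grill's middle, 58 to 74 mm up), seeded side down, flat to 8 degrees, at rest; the turner lies released on its rest within 20 mm of its seat and 0.15 rad of its direction; all keys are up (all of step 2 and all of step 3 and value of joint each of key_round, key_long, key_square below 0.0015 m); the robot touches nothing.
It fails at once if a bread is touched by the fingers (contact force between the fingers and bread1 above 0.5 N or contact force between the fingers and bread2 above 0.5 N or contact force between the fingers and bread3 above 0.5 N or contact force between the fingers and bread4 above 0.5 N).
It fails at once if two keys are down at once (value of joint each of key_round, key_long above 0.003 m or value of joint each of key_round, key_square above 0.003 m or value of joint each of key_long, key_square above 0.003 m).
It fails at once if tableware is moved more than 30 mm (distance of any of cup1, cup2, dish, sauce, mill from where it was at the start of the episode above 0.03 m).
Of bread1, bread2, bread3, bread4 only 2 to 3 are there at a start; the rules pass over those that are not, and their reading is None.
At some moment in a run one of bread1, bread2, bread3, bread4 may be knocked a few centimetres aside while the robot is not near it.
It also fails if it takes over 200 s, if anything falls off the work surface, if the arm or the gripper's body presses on something with over 40 N, if the wrist force passes 120 N, or if a joint passes its speed limit or range.

## Robot

A 7-joint arm with a two-finger parallel gripper is mounted at the origin on the work surface. World frame = base frame: x ahead of the robot, y to its left, z up, the work surface at z = 0. Lengths are in m, angles in degrees, forces in N, time in s.
With the tool pointing down it reaches from about 0.35 to 0.9 m from the base axis. Payload 19.9 kg.
Tool frame: the origin (TCP) lies midway between the tips of the shut fingers; the grasp point (between the pads) lies 19 mm behind it (grip_point_offset is the distance from the TCP to the grasp point, in m); z points along the fingers, y is the line along which they close (so a half turn about z gives the same grasp; the last joint's range is limited). The gripper opens to 85 mm and grips with 20 to 120 N. Pads are 22 mm wide; open, the fingers measure 114 mm over their backs; the gripper's body (76 mm by 85 mm) begins 54 mm behind the grasp point. The pads swing forward as they close: fully open they stand 13 mm farther back than shut.
Start: joints at [65.518, 23.915, -0.59, 92.452, 0.269, 63.638, -3.037], TCP at [0.235, -0.579, 0.231] pointing down, gripper open.
Joint ranges: [-161.28, 161.28], [-22.2, 115.67], [-73.04, 71.86], [3.21, 147.25], [-68.34, 248.33], [10.77, 114.83], [-161.83, 161.83]. Speed limits (degrees/s): [108.29, 108.29, 136.94, 136.94, 172.46, 172.46, 172.46].

## Interface

Orientations are given as a 3x3 rotation matrix whose columns are the frame's x, y, z axes.
In Python, from bench import get_obs, read_camera, close_job, regions_of, grip_point_offset gives the robot as it stands.
- The arm moves only by the tool play_rows, never from a script. Its argument "steps" is one flat list of numbers, 7 for each row, row after row: the shift along the world's x, y, z in units of 40 mm (1.0 is 40 mm), then the turn, a rotation vector about the world's x, y, z in units of 6 degrees (1.0 is 6 degrees), then the closure, from -1 (fully open) to 1 (shut), so that 0 is half open. A call has exactly 10 rows; each row is the pose to reach, as a shift and turn from the pose commanded when the call began; what a row does not reach only later rows make up. A row lasts 1/10 s, in which the tool goes at most 50 mm and 8.59 degrees, less where a joint would pass 70% of its speed; a pose out of reach is approached as far as the arm can. A call with a gripper value outside its range is refused whole. The fingers move at their own pace and stop on an object; the grip force is fixed at half the most. Time passes only in rows, so rows that repeat a pose let the fingers close, or fill a call up. It gives the time, the measured TCP pose, the force, the opening and the grip force at its end, in the units of the state.
- get_obs(): the state, without advancing time (a new reading comes with each control period).
- read_camera(name): name is "scene" or "top" or "wrist"; returns a dict with "img" (420x560x3 uint8, red, green, blue), "fx", "fy", "cx", "cy" (pixels), "rvec" (rotation vector, rad) and "tvec" (3), from world to camera coordinates, as OpenCV has them. Camera axes: x right, y down, z forward; pixel columns grow to the right and rows downward; lengths in m; the calibration is good to about 2 mm. A picture is of the moment at which its call begins. There is no depth.
- close_job(): hands the job in; it is judged then, once.
Trained networks look in the newest picture that a camera, given by its name, has taken for a name from the list of things; names that differ only in an ending like _2 or _b are one class to them, and where a whole thing is asked for, a point or a joint stands for the part that bears it (a point fixed in the world has none). Each returns a list of dicts, best first, with "score" (0 to 1); they miss things now and then, are a little off and sometimes report something else, mostly with a low value. They report only what shows in the picture. A call takes as long as a camera call.
- regions_of(query, camera): "pixels" (420x560 bool, what is visible of it) and "xy" ([column, row] in pixels, amid what is visible of it).
The state is a dict: "t": time; "joints": joint angles; "joint_velocities": joint speeds; "effort": joint torques, N m; "ee_pos": TCP position; "tcp_rot": TCP orientation; "force": force on the tool from outside, world axes, zero at the start; "wrist_torque": the same for the moment, N m; "opening": finger opening in m; "gripper_force": force on a finger pad.
Only numpy, scipy, OpenCV 4.12 (cv2) and the standard library are available. Lean on these libraries where they do the work, as an engineer would, in place of code of your own. Each camera call takes 0.05 s, during which the arm holds its last target. There are 200 camera calls.

## Working session

There is one attempt and no reset: what is moved stays moved. The work goes in short steps, Python scripts to look and compute and a tool call to move; the robot and the scene stay as the last step left them, time stands still between calls to the robot, and variables do not carry over. Pictures are saved under pics/ and viewed, at most 14 in all, crops included, and the job is handed in when it is done.

Besides the shell and the picture viewer there is one more tool, called in YAML: its name, and indented under it one key for each argument. play_rows: Moves the arm, as the interface text tells. Its arguments: {"type":"object","properties":{"steps":{"type":"array","items":{"type":"number"}}},"required":["steps"]}

```bash
mkdir -p pics; ls
cat > h.py <<'E'
import numpy as np, cv2
from bench import get_obs, read_camera, regions_of
def cam(n,save=None):
    c=read_camera(n); c['R']=cv2.Rodrigues(np.array(c['rvec'],float))[0]; c['t']=np.array(c['tvec'],float).ravel()
    if save: cv2.imwrite(save,c['img'][:,:,::-1])
    return c
def toworld(c,px,z):
    d=c['R'].T@np.array([(px[0]-c['cx'])/c['fx'],(px[1]-c['cy'])/c['fy'],1.]); o=-c['R'].T@c['t']
    return o+d*(z-o[2])/d[2]
def proj(c,p):
    q=c['R']@np.array(p)+c['t']; return np.array([c['fx']*q[0]/q[2]+c['cx'],c['fy']*q[1]/q[2]+c['cy']])
E
python3 - <<'E'
from h import *
o=get_obs(); print(o['ee_pos'],o['tcp_rot'],o['t'])
for n in ('top','scene'):
    c=cam(n,f'pics/{n}0.png'); print(n,-c['R'].T@c['t'],c['R'][2])
    for q,z in (('bread1',.072),('turner',.05),('rest',.045),('panel',.04),('key_round',.056),('key_long',.056),('key_square',.056),('grill',.06),('cup1',.03),('dish',.02),('sauce',.05),('mill',.05)):
        for r in regions_of(q,n)[:4]:
            if r['score']>.3: print(q,round(r['score'],2),np.round(r['xy']),r['pixels'].sum(),np.round(toworld(c,r['xy'],z),3))
E
```

```text
pics
[ 0.23503156 -0.57872115  0.23065951] [[ 9.26495164e-01  3.76306277e-01 -5.44970603e-04]
 [ 3.76306664e-01 -9.26494468e-01  1.13802144e-03]
 [-7.66676371e-05 -1.25944743e-03 -9.99999204e-01]] 0.0
top [0.43074189 0.00820172 1.4059836 ] [ 0.10586997 -0.01545524 -0.99425987]
bread1 0.9 [260. 181.] 557 [0.655 0.061 0.072]
bread1 0.88 [223. 181.] 542 [0.656 0.168 0.072]
bread1 0.69 [302. 186.] 585 [ 0.641 -0.06   0.072]
turner 0.9 [421. 247.] 885 [ 0.46  -0.408  0.05 ]
turner 0.55 [172. 157.] 448 [0.735 0.323 0.05 ]
rest 0.51 [162. 218.] 57 [0.554 0.35  0.045]
panel 0.69 [464. 214.] 376 [ 0.556 -0.542  0.04 ]
panel 0.55 [155. 220.] 1141 [0.547 0.373 0.04 ]
key_long 0.48 [143. 213.] 60 [0.568 0.403 0.056]
key_square 0.55 [128. 213.] 80 [0.566 0.445 0.056]
grill 0.73 [424. 253.] 681 [ 0.442 -0.413  0.06 ]
grill 0.65 [281. 186.] 10874 [ 0.644 -0.001  0.06 ]
cup1 0.75 [168. 155.] 454 [0.745 0.339 0.03 ]
cup1 0.66 [146. 214.] 119 [0.568 0.401 0.03 ]
cup1 0.62 [398. 163.] 442 [ 0.716 -0.354  0.03 ]
dish 0.79 [297. 268.] 587 [ 0.403 -0.044  0.02 ]
sauce 0.82 [ 94. 214.] 490 [0.567 0.548 0.0
[... 361 characters left out ...]
-0.414  0.05 ]
rest 0.64 [219. 174.] 1093 [ 0.499 -0.363  0.045]
panel 0.68 [370. 276.] 1074 [0.589 0.394 0.04 ]
key_round 0.52 [361. 261.] 38 [0.566 0.343 0.056]
key_long 0.66 [218. 176.] 1240 [ 0.52  -0.347  0.056]
key_long 0.38 [377. 269.] 92 [0.564 0.401 0.056]
key_square 0.64 [386. 274.] 74 [0.564 0.435 0.056]
grill 0.64 [265. 238.] 6410 [0.679 0.03  0.06 ]
grill 0.46 [389. 272.] 73 [0.558 0.439 0.06 ]
cup1 0.59 [182. 208.] 332 [ 0.72  -0.341  0.03 ]
dish 0.58 [302. 249.] 356 [0.609 0.135 0.02 ]
dish 0.52 [294. 197.] 216 [ 0.406 -0.06   0.02 ]
sauce 0.75 [421. 293.] 547 [0.562 0.555 0.05 ]
sauce 0.65 [295. 198.] 227 [ 0.437 -0.03   0.05 ]
mill 0.49 [176. 164.] 309 [ 0.563 -0.542  0.05 ]
```

```bash
python3 -c "
import cv2
a=cv2.imread('pics/top0.png')[100:310,60:520]
cv2.imwrite('pics/topz.png',cv2.resize(a,(800,365),interpolation=cv2.INTER_CUBIC))
b=cv2.imread('pics/top0.png')
import numpy as np
p=np.hstack([cv2.resize(b[180:260,110:190],(400,400),interpolation=cv2.INTER_CUBIC),cv2.resize(b[210:290,380:460],(400,400),interpolation=cv2.INTER_CUBIC)])
cv2.imwrite('pics/two.png',p)"
```

```text
(no output)
```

View pics/topz.png

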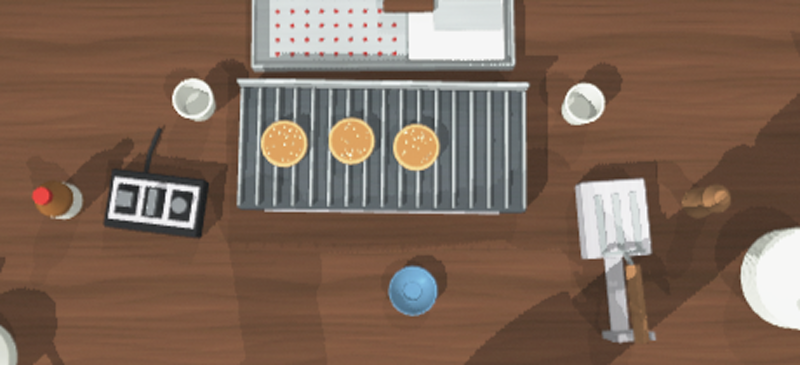

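View pics/two.png

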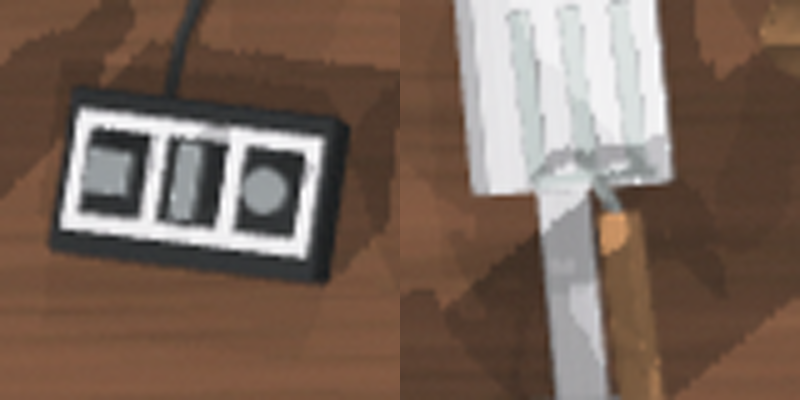

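The top view shows the panel at left (155,220), with its keys from the left square, long and round. Three breads lie at (223,181), (260,181) and (302,186). The turner is in its rest at right (421,247). The empty fourth place is at the -y end. I'm moving now, with wrist looks on the way.

play_rows:
  steps: [0.6, 0.7, 0.6, 0, 0, -0.5, 1, 1.2, 1.4, 1.2, 0, 0, -0.9, 1, 1.7, 2.1, 1.8, 0, 0, -1.4, 1, 2.3, 2.9, 2.4, 0, 0, -1.8, 1, 2.9, 3.6, 3, 0, 0, -2.3, 1, 3.5, 4.3, 3.6, 0, 0, -2.8, 1, 4.0, 5, 4.2, 0, 0, -3.2, 1, 4.6, 5.7, 4.75, 0, 0, -3.69, 1, 4.6, 5.7, 4.75, 0, 0, -3.69, 1, 4.6, 5.7, 4.75, 0, 0, -3.69, 1]

```text
t: 2.3
ee_pos: [0.4195, -0.3507, 0.4215]
tcp_rot: [[1.0, 0.001, 0.0], [0.001, -1.0, -0.0], [0.0, 0.0, -1.0]]
force: [-0.9, -0.3, -0.1]
opening: 0.0005
gripper_force: 0.0
```

Run:
```python
from h import *
import pickle
o=get_obs(); print(o['ee_pos'],o['joints'])
c=cam('wrist','pics/w1.png'); pickle.dump(c,open('w1.pkl','wb')); print(c['fx'],-c['R'].T@c['t'],c['R'][2])
for px in ((0,0),(559,0),(0,419),(559,419)): print(toworld(c,px,.05))
```

```text
[ 0.41954936 -0.35066373  0.4214996 ] [ 42.27728044   9.26439431  -6.53822335  87.48328093   1.06398854
  83.27694059 -54.23259122]
342.25281747670715 [ 0.49028755 -0.35011461  0.56364343] [-0.27923589 -0.00123246 -0.96022175]
[0.63162198 0.02020686 0.05      ]
[ 0.63314741 -0.72054499  0.05      ]
[-0.07038611  0.17894421  0.05      ]
[-0.06928118 -0.88207562  0.05      ]
```

View pics/w1.png

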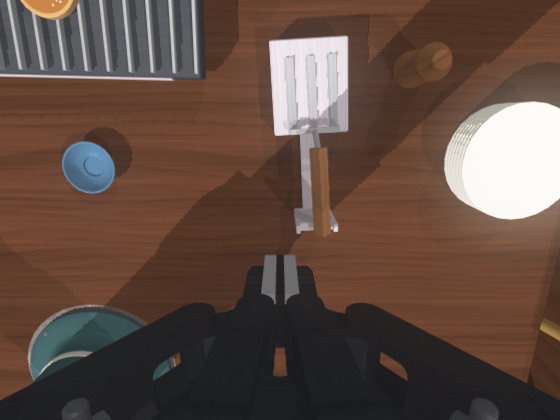

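The wrist picture shows the platform corners at (270,38), (347,37), (348,131) and (276,135). The handle axis runs from about (319,149) to (322,235).

Run:
```python
from h import *
import pickle
c=pickle.load(open('w1.pkl','rb'))
C=np.array([toworld(c,p,.045)[:2] for p in ((271,38),(347,37),(348,131),(276,135))]);print(C)
L=np.array([[.07,.055],[.07,-.055],[-.06,-.055],[-.06,.055]])
# rigid fit
a=L-L.mean(0);b=C-C.mean(0);H=a.T@b;th=np.arctan2(H[0,1]-H[1,0],H[0,0]+H[1,1]);R=np.array([[np.cos(th),-np.sin(th)],[np.sin(th),np.cos(th)]])
t=C.mean(0)-R@L.mean(0);print('rest',t,np.degrees(th),(L@R.T+t-C))
p,q=toworld(c,(319.5,149),.098),toworld(c,(322,235),.098);print(p,q,np.degrees(np.arctan2((p-q)[1],(p-q)[0])))
print('grip pred',t+R@[-.13,0])
```

```text
[[ 0.58758549 -0.33835364]
 [ 0.58904189 -0.44284792]
 [ 0.46305308 -0.45147918]
 [ 0.45707966 -0.34507998]]
rest [ 0.51919621 -0.39468869] 2.848898772818863 [[-0.00120942  0.00207613]
 [ 0.00280143 -0.00329365]
 [-0.00104909 -0.00112367]
 [-0.00054292  0.00234118]]
[ 0.44214928 -0.40411802  0.098     ] [ 0.3191338  -0.41195748  0.098     ] 3.6463803378822393
grip pred [ 0.38935688 -0.40114997]
```

play_rows:
  steps: [0.1, 1.1, 0.1, 0, 0, 0, 1, 0.2, 2.2, 0.2, 0, 0, 0, 1, 0.3, 3.3, 0.3, 0, 0, 0, 1, 0.4, 4.4, 0.4, 0, 0, 0, 1, 0.5, 5.5, 0.4, 0, 0, 0, 1, 0.6, 6.6, 0.4, 0, 0, 0, 1, 0.7, 7.7, 0.4, 0, 0, 0, 1, 0.8, 8.8, 0.4, 0, 0, 0, 1, 0.8, 9.8, 0.4, 0, 0, 0, 1, 0.8, 9.8, 0.4, 0, 0, 0, 1]

```text
t: 3.35
ee_pos: [0.4507, 0.0447, 0.4369]
tcp_rot: [[1.0, 0.005, -0.001], [0.005, -1.0, 0.001], [-0.001, -0.001, -1.0]]
force: [0.2, -1.5, 0.1]
opening: -0.0001
gripper_force: 0.0
```

Run:
```python
from h import *
import pickle
o=get_obs(); print(o['ee_pos'],o['joints'])
c=cam('wrist','pics/w2.png'); pickle.dump(c,open('w2.pkl','wb'))
for q,z in (('bread1',.072),('grill',.06),('key_round',.056),('panel',.04)):
    for r in regions_of(q,'wrist')[:4]:
        if r['score']>.3: print(q,round(r['score'],2),np.round(r['xy']),r['pixels'].sum(),np.round(toworld(c,r['xy'],z),3))
```

```text
[0.45070382 0.04471322 0.43686966] [ 19.62021135  -1.06864378 -28.41865978  96.58726641  -0.55591209
  84.37581998 -98.4714472 ]
bread1 0.88 [188.  18.] 2018 [0.64  0.168 0.072]
bread1 0.65 [273.  15.] 1882 [0.644 0.055 0.072]
bread1 0.61 [355.  22.] 2417 [ 0.636 -0.054  0.072]
grill 0.83 [321.  57.] 28701 [ 0.595 -0.012  0.06 ]
key_round 0.69 [74. 88.] 310 [0.553 0.342 0.056]
panel 0.67 [62. 86.] 5256 [0.556 0.368 0.04 ]
```

View pics/w2.png

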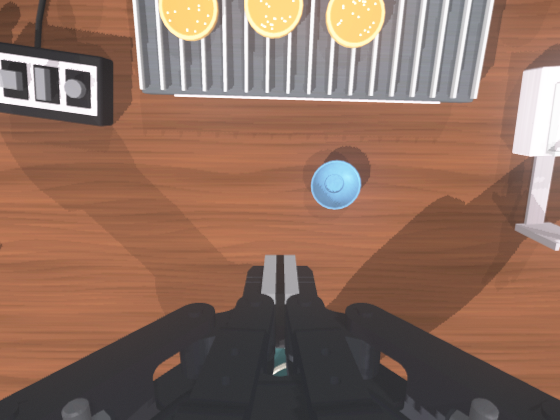

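The wrist view shows the grill bars at columns 140–490, rows 0–95. Breads are at (188,18), (273,15) and (355,22), and the round key is at (74,88).

play_rows:
  steps: [0.1, 0.9, -0.6, 0, 0, 0, 1, 0.3, 1.8, -1.2, 0, 0, 0, 1, 0.4, 2.8, -1.8, 0, 0, 0, 1, 0.5, 3.7, -2.4, 0, 0, 0, 1, 0.6, 4.6, -3, 0, 0, 0, 1, 0.7, 5.6, -3.6, 0, 0, 0, 1, 0.8, 6.5, -4.2, 0, 0, 0, 1, 0.9, 7.4, -4.7, 0, 0, 0, 1, 0.9, 7.4, -4.7, 0, 0, 0, 1, 0.9, 7.4, -4.7, 0, 0, 0, 1]

```text
t: 4.6
ee_pos: [0.4874, 0.3364, 0.2484]
tcp_rot: [[1.0, -0.001, -0.002], [-0.001, -1.0, -0.001], [-0.002, 0.001, -1.0]]
force: [0.9, -0.8, -0.0]
opening: -0.0001
gripper_force: 0.0
```

```bash
cat > grillfit.py <<'E'
from h import *
import pickle
from scipy.optimize import differential_evolution
def fit(c,lo=-.095,hi=.095):
    g=cv2.cvtColor(c['img'],cv2.COLOR_RGB2GRAY).astype(np.float32)
    xs=np.linspace(lo,hi,40)
    def smp(P):
        q=P@c['R'].T+c['t']; u=np.stack([c['fx']*q[:,0]/q[:,2]+c['cx'],c['fy']*q[:,1]/q[:,2]+c['cy']],1).astype(np.float32)
        return cv2.remap(g,u[None],None,cv2.INTER_LINEAR)[0]
    def cost(v):
        ca,sa=np.cos(v[2]),np.sin(v[2]); s=0
        def pts(ys):
            X,Y=np.meshgrid(xs,ys); X=X.ravel();Y=Y.ravel()
            return np.stack([v[0]+ca*X-sa*Y,v[1]+sa*X+ca*Y,np.full(X.size,.06)],1)
        b=np.arange(-240,241,30)/1e3
        e=b[1:]-.015
        return smp(pts(e)).mean()-smp(pts(b)).mean()
    r=differential_evolution(cost,[(.61,.68),(-.03,.03),(-.08,.08)],seed=1,tol=1e-6); return r.x,r.fun
if __name__=='__main__':
    v,f=fit(pickle.load(open('w2.pkl','rb')),-.1,-.06);print(v,np.degrees(v[2]),f)
    c=cam('top')
    v,f=fit(c);print(v,np.degrees(v[2]),f)
    o=get_obs(); print(o['ee_pos'])
    c=cam('wrist','pics/w3.png'); pickle.dump(c,open('w3.pkl','wb'))
    for q,z in (('key_round',.056),('key_long',.056),('key_square',.056),('panel',.04)):
      for r in regions_of(q,'wrist')[:4]:
        if r['score']>.3: print(q,round(r['score'],2),np.round(r['xy']),r['pixels'].sum(),np.round(toworld(c,r['xy'],z),3))
E
python3 grillfit.py
```

```text
[ 0.65931071  0.00225393 -0.0241224 ] -1.3821117918115753 -105.48443603515625
[ 0.64744351  0.00443462 -0.02273468] -1.302601168154287 -77.23855590820312
[0.48783408 0.33572963 0.24911733]
key_long 0.59 [222. 111.] 771 [0.559 0.39  0.056]
key_square 0.67 [172. 106.] 822 [0.564 0.437 0.056]
panel 0.63 [208. 100.] 11018 [0.569 0.406 0.04 ]
panel 0.38 [268. 120.] 587 [0.551 0.348 0.04 ]
```

View pics/w3.png

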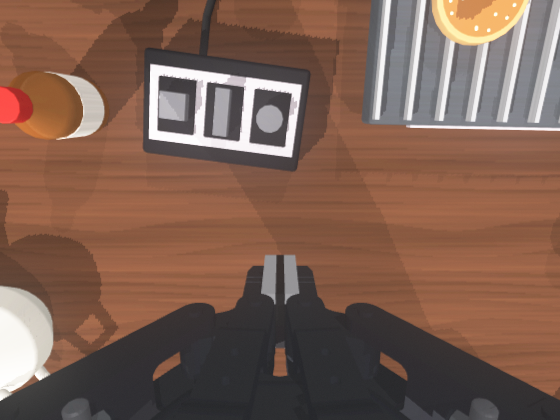

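The round key sits at (269,118), which is about (0.553, 0.345).

play_rows:
  steps: [0.8, 0.1, -1.1, 0, 0, 0, 1, 1.65, 0.2, -2.2, 0, 0, 0, 1, 1.65, 0.2, -3.3, 0, 0, 0, 1, 1.65, 0.2, -4.3, 0, 0, 0, 1, 1.65, 0.2, -4.7, 0, 0, 0, 1, 1.65, 0.2, -4.85, 0, 0, 0, 1, 1.65, 0.2, -5.0, 0, 0, 0, 1, 1.65, 0.2, -5.0, 0, 0, 0, 1, 1.65, 0.2, -5.0, 0, 0, 0, 1, 1.65, 0.2, -5.0, 0, 0, 0, 1]

```text
t: 5.9
ee_pos: [0.5539, 0.3454, 0.0508]
tcp_rot: [[1.0, -0.001, 0.002], [-0.001, -1.0, 0.001], [0.002, -0.001, -1.0]]
force: [0.2, 0.7, 4.2]
opening: -0.0001
gripper_force: 2.4
```

play_rows:
  steps: [0, 0, 1.2, 0, 0, 0, 1, 0, 0, 2.4, 0, 0, 0, 1, 0, 0, 3.6, 0, 0, 0, 1, -0.3, -0.7, 4.6, 0, 0, 0, 1, -0.6, -1.7, 5.4, 0, 0, 0, 1, -0.9, -2.9, 5.4, 0, 0, 0, 1, -1.2, -4.1, 5.4, 0, 0, 0, 1, -1.5, -5.3, 5.4, 0, 0, 0, 1, -1.8, -6.5, 5.4, 0, 0, 0, 1, -2.1, -7.7, 5.4, 0, 0, 0, 1]

```text
t: 6.9
ee_pos: [0.4684, 0.0351, 0.2658]
tcp_rot: [[1.0, -0.001, 0.001], [-0.001, -1.0, -0.0], [0.001, 0.0, -1.0]]
force: [0.8, -1.1, 0.2]
opening: -0.0
gripper_force: 0.0
```

```bash
cat >> h.py <<'E'
from scipy.spatial.transform import Rotation as Ro
def R0(phi,yaw=0): # tool with lean phi about x then yaw about z (deg)
    return Ro.from_euler('z',yaw,degrees=True)*Ro.from_euler('x',phi,degrees=True)
def turn(a,b): return np.round((R0(*b)*R0(*a).inv()).as_rotvec(degrees=True)/6,2)
E
python3 - <<'E'
from h import *
print(turn((0,0),(-45,3.2)), get_obs()['ee_pos'])
E
```

```text
[-7.5  -0.21  0.51] [0.46839889 0.03513894 0.26583227]
```

play_rows:
  steps: [-0.2, -1.0, 0, -0.8, 0, 0.05, -1, -0.4, -2.0, 0, -1.6, -0.05, 0.1, -1, -0.6, -3.1, 0, -2.5, -0.07, 0.17, -1, -0.8, -4.1, 0, -3.3, -0.1, 0.23, -1, -1.1, -5.1, 0, -4.2, -0.12, 0.28, -1, -1.4, -6.1, 0, -5, -0.15, 0.34, -1, -1.6, -7.2, 0, -5.9, -0.17, 0.4, -1, -1.8, -8.2, 0, -6.7, -0.2, 0.46, -1, -2, -9.2, 0, -7.5, -0.21, 0.51, -1, -2, -9.2, 0, -7.5, -0.21, 0.51, -1]

```text
t: 7.9
ee_pos: [0.3869, -0.3337, 0.2647]
tcp_rot: [[0.999, 0.038, 0.036], [0.053, -0.704, -0.708], [-0.002, 0.709, -0.705]]
force: [0.9, 0.8, -0.7]
opening: 0.0855
gripper_force: 0.0
```

Run:
```python
from h import *
o=get_obs(); print(o['ee_pos'],o['joints'])
c=cam('wrist','pics/w4.png')
import pickle; pickle.dump(c,open('w4.pkl','wb')) 
for r in regions_of('turner','wrist')[:2]: print(r['score'],r['xy'])
```

```text
[ 0.3868993  -0.33373689  0.26472486] [  33.46389026    5.06086413  -21.66937905  126.11879065   60.68631665
   54.33978541 -114.73392839]
0.7 [194.0, 101.8]
```

View pics/w4.png

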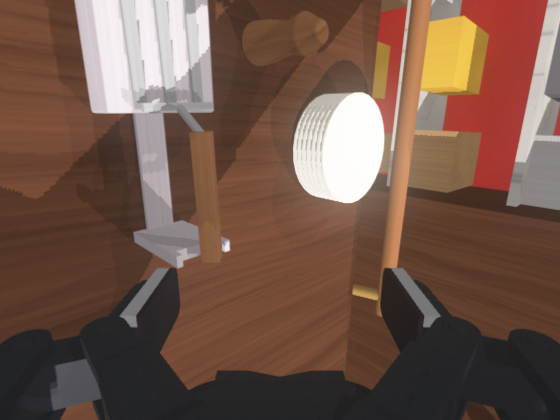

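Seen along the lean, the handle runs from (203,132) to (211,262). I'll triangulate it with w1.

Run:
```python
from h import *
import pickle
def plane(c,a,b):
    o=-c['R'].T@c['t']; f=lambda p:c['R'].T@np.array([(p[0]-c['cx'])/c['fx'],(p[1]-c['cy'])/c['fy'],1.])
    n=np.cross(f(a),f(b)); n/=np.linalg.norm(n); return n,n@o
A=plane(pickle.load(open('w1.pkl','rb')),(319.5,149),(322,235)); B=plane(pickle.load(open('w4.pkl','rb')),(204,132),(211,261))
for x in (.33,.389,.44):
    print(x,np.linalg.solve(np.array([A[0],B[0],[1,0,0]]),[A[1],B[1],x]))
```

```text
0.33 [ 0.33       -0.41194122  0.09181818]
0.389 [ 0.389      -0.40798443  0.09361795]
0.44 [ 0.44       -0.40456415  0.09517367]
```

play_rows:
  steps: [0, -0.15, -1, 0, 0, 0, -1, 0, -0.3, -2, 0, 0, 0, -1, 0.05, -0.5, -2.85, 0, 0, 0, -1, 0.05, -0.85, -3.2, 0, 0, 0, -1, 0.05, -1.2, -3.55, 0, 0, 0, -1, 0.05, -1.6, -3.95, 0, 0, 0, -1, 0.05, -2, -4.35, 0, 0, 0, -1, 0.05, -2.27, -4.6, 0, 0, 0, -1, 0.05, -2.27, -4.6, 0, 0, 0, -1, 0.05, -2.27, -4.6, 0, 0, 0, 1]

```text
t: 9.0
ee_pos: [0.3919, -0.4212, 0.0817]
tcp_rot: [[0.998, 0.039, 0.04], [0.056, -0.706, -0.706], [0.001, 0.707, -0.707]]
force: [-0.3, -0.6, 0.4]
opening: 0.0735
gripper_force: 0.0
```

play_rows:
  steps: [0, 0, 0, 0, 0, 0, 1, 0, 0, 0, 0, 0, 0, 1, 0, 0, 0, 0, 0, 0, 1, 0, 0, 0, 0, 0, 0, 1, 0, 0, 0, 0, 0, 0, 1, 0, 0, 0, 0, 0, 0, 1, 0, 0, 0, 0, 0, 0, 1, 0, 0, 0, 0, 0, 0, 1, 0, 0, 0, 0, 0, 0, 1, 0, 0, 0, 0, 0, 0, 1]

```text
t: 10.0
ee_pos: [0.3912, -0.4219, 0.0813]
tcp_rot: [[0.998, 0.039, 0.04], [0.056, -0.706, -0.706], [0.0, 0.707, -0.707]]
force: [1.7, 0.7, 0.9]
opening: 0.0167
gripper_force: 62.0
```

```bash
cat > plan.py <<'E'
from h import *
import json,os
G=np.array([.646,.0035]); GY=-1.33     # grill x,y,yaw deg
K=np.array([-.128,-.0134,.0366])        # tcp in turner frame
def load():
    s=json.load(open('state.json')); return np.array(s['p']),Ro.from_matrix(s['R'])
def save(p,R): json.dump({'p':list(p),'R':R.as_matrix().tolist()},open('state.json','w'))
def gw(xg,yg,z):
    a=np.radians(GY); return np.array([G[0]+np.cos(a)*xg-np.sin(a)*yg,G[1]+np.sin(a)*xg+np.cos(a)*yg,z])
def tp(xg,yg,z,th=0,yaw=None,pitch=0): # turner pose in grill coordinates -> (tcp,R)
    yaw=GY if yaw is None else yaw
    M=Ro.from_euler('z',yaw,degrees=True)*Ro.from_euler('y',pitch,degrees=True)*Ro.from_euler('x',th,degrees=True)
    return gw(xg,yg,z)+M.apply(K), M*Ro.from_euler('x',-45,degrees=True)
def plan(segs,close=1,commit=True):
    """segs: list of (n rows,(p,R)); interpolates from command state, prints 10-row calls"""
    p0,r0=load(); pts=[]; p,r=p0,r0
    for n,(q,s) in segs:
        d=(s*r.inv()).as_rotvec()
        w=max(np.linalg.norm(q-p)/n/.05,np.degrees(np.linalg.norm(d))/n/8.59)
        if w>1: print('TOO FAST',w)
        for i in range(1,n+1): pts.append((p+(q-p)*i/n,Ro.from_rotvec(d*i/n)*r))
        p,r=q,s
    while len(pts)%10: pts.append(pts[-1])
    bp,br=p0,r0
    for k in range(0,len(pts),10):
        out=[]
        for q,s in pts[k:k+10]:
            a=np.round((q-bp)/.04,2); b=np.round((s*br.inv()).as_rotvec(degrees=True)/6,2); out.append([*map(float,a+0.),*map(float,b+0.),close])
        print('['+', '.join(', '.join('%g'%v for v in o) for o in out)+']')
        bp,br=bp+a*.04,Ro.from_rotvec(b*6,degrees=True)*br
    if commit: save(bp,br)
E
python3 - <<'E'
from plan import *
save([.39103,-.42152,.08066],Ro.from_rotvec(np.array([-7.5,-.21,.51])*6,degrees=True))
import pickle
c=pickle.load(open('w2.pkl','rb'))
for px in ((141,93),(300,97),(478,98)): print(toworld(c,px,.06)) 
o=get_obs(); R=Ro.from_matrix(o['tcp_rot']@np.diag([1,-1,-1])); p,r=load(); print((R*r.inv()).as_rotvec(degrees=True),o['ee_pos']-p)
a=o['ee_pos']; 
plan([(4,(p+[0,0,.17],r)),(6,(np.array([.47,-.2,.30]),r))])
E
```

```text
[0.54573311 0.24479975 0.06      ]
[0.54151143 0.01650395 0.06      ]
[ 0.54152297 -0.23984657  0.06      ]
[ 0.00335889 -0.02480049 -0.02031623] [ 0.00021858 -0.00033388  0.00062131]
[0, 0, 1.06, 0, 0, 0, 1, 0, 0, 2.12, 0, 0, 0, 1, 0, 0, 3.19, 0, 0, 0, 1, 0, 0, 4.25, 0, 0, 0, 1, 0.33, 0.92, 4.46, 0, 0, 0, 1, 0.66, 1.85, 4.66, 0, 0, 0, 1, 0.99, 2.77, 4.87, 0, 0, 0, 1, 1.32, 3.69, 5.07, 0, 0, 0, 1, 1.65, 4.61, 5.28, 0, 0, 0, 1, 1.97, 5.54, 5.48, 0, 0, 0, 1]
```

play_rows:
  steps: [0, 0, 1.06, 0, 0, 0, 1, 0, 0, 2.12, 0, 0, 0, 1, 0, 0, 3.19, 0, 0, 0, 1, 0, 0, 4.25, 0, 0, 0, 1, 0.33, 0.92, 4.46, 0, 0, 0, 1, 0.66, 1.85, 4.66, 0, 0, 0, 1, 0.99, 2.77, 4.87, 0, 0, 0, 1, 1.32, 3.69, 5.07, 0, 0, 0, 1, 1.65, 4.61, 5.28, 0, 0, 0, 1, 1.97, 5.54, 5.48, 0, 0, 0, 1]

```text
t: 11.0
ee_pos: [0.4699, -0.1987, 0.3008]
tcp_rot: [[0.998, 0.039, 0.039], [0.055, -0.706, -0.706], [-0.0, 0.707, -0.707]]
force: [0.2, -0.9, -1.0]
opening: 0.0168
gripper_force: 61.9
```

Run:
```python
from plan import *
o=get_obs(); print(o['opening'],o['gripper_force'],o['joints'])
import pickle
c=cam('wrist','pics/w5.png'); pickle.dump(c,open('w5.pkl','wb'))
p,r=load()
# predicted turner tine points drawn
M=Ro.from_matrix(o['tcp_rot']@np.diag([1,-1,-1]))*Ro.from_euler('x',45,degrees=True)
org=o['ee_pos']-M.apply(K); print(org, M.as_euler('ZYX',degrees=True))
for q in ((.047,.0355,.003),(.047,-.0355,.003),(.047,0,.003),(-.05,0,.003),(-.05,.0355,.003),(-.05,-.0355,.003),(-.075,0,.05)):
    print(q,np.round(proj(c,org+M.apply(q))))
plan([(6,tp(-.11,-.045,.20)),(4,tp(-.11,-.045,.20))],commit=False)
```

```text
0.016846678333096745 61.859811544418335 [  21.48862366    9.88863767  -30.29198019  115.75810003   53.33051771
   71.98594511 -120.6651553 ]
[ 0.5969537  -0.17826657  0.26415048] [ 3.17770358e+00  1.97056827e-03 -3.23259233e-03]
(0.047, 0.0355, 0.003) [  77. -270.]
(0.047, -0.0355, 0.003) [ 262. -143.]
(0.047, 0, 0.003) [ 188. -194.]
(-0.05, 0, 0.003) [205.  94.]
(-0.05, 0.0355, 0.003) [121.  91.]
(-0.05, -0.0355, 0.003) [265.  97.]
(-0.075, 0, 0.05) [281. 163.]
[-0.26, 0.63, -0.26, 0, 0, -0.13, 1, -0.53, 1.25, -0.53, 0, 0, -0.25, 1, -0.79, 1.88, -0.79, 0, 0, -0.38, 1, -1.05, 2.51, -1.05, 0, 0, -0.51, 1, -1.32, 3.14, -1.32, 0, 0, -0.63, 1, -1.58, 3.76, -1.58, 0, 0, -0.76, 1, -1.58, 3.76, -1.58, 0, 0, -0.76, 1, -1.58, 3.76, -1.58, 0, 0, -0.76, 1, -1.58, 3.76, -1.58, 0, 0, -0.76, 1, -1.58, 3.76, -1.58, 0, 0, -0.76, 1]
```

View pics/w5.png

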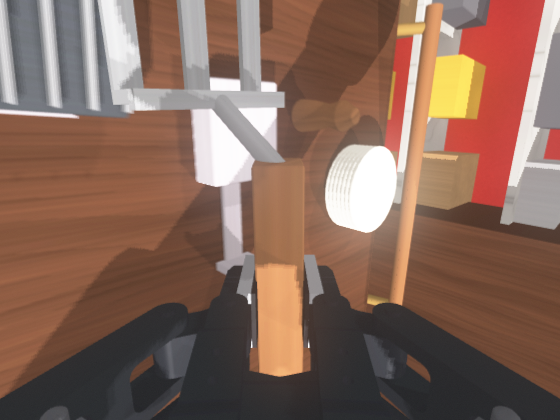

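The right, middle and left tines and the bridge (row 98, columns 115–285) agree with my predicted projection, so the grasp model is good. Next I test the roll in the air.

Run:
```python
from plan import *
plan([(16,tp(0,-.06,.25,115)),(4,tp(0,-.06,.25,115))])
```

```text
[0.07, 0.19, -0.12, 1.2, 0.02, -0.03, 1, 0.14, 0.37, -0.24, 2.4, 0.04, -0.06, 1, 0.22, 0.56, -0.36, 3.59, 0.06, -0.09, 1, 0.29, 0.74, -0.48, 4.79, 0.08, -0.12, 1, 0.36, 0.93, -0.61, 5.99, 0.1, -0.15, 1, 0.43, 1.11, -0.73, 7.19, 0.12, -0.18, 1, 0.51, 1.3, -0.85, 8.39, 0.14, -0.21, 1, 0.58, 1.49, -0.97, 9.58, 0.16, -0.24, 1, 0.65, 1.67, -1.09, 10.78, 0.18, -0.27, 1, 0.72, 1.86, -1.21, 11.98, 0.2, -0.3, 1]
[0.07, 0.18, -0.12, 1.2, 0.02, -0.03, 1, 0.15, 0.37, -0.24, 2.4, 0.04, -0.07, 1, 0.22, 0.56, -0.36, 3.6, 0.06, -0.1, 1, 0.29, 0.74, -0.48, 4.79, 0.08, -0.13, 1, 0.36, 0.93, -0.61, 5.99, 0.1, -0.16, 1, 0.43, 1.11, -0.73, 7.19, 0.12, -0.19, 1, 0.43, 1.11, -0.73, 7.19, 0.12, -0.19, 1, 0.43, 1.11, -0.73, 7.19, 0.12, -0.19, 1, 0.43, 1.11, -0.73, 7.19, 0.12, -0.19, 1, 0.43, 1.11, -0.73, 7.19, 0.12, -0.19, 1]
```

play_rows:
  steps: [0.07, 0.19, -0.12, 1.2, 0.02, -0.03, 1, 0.14, 0.37, -0.24, 2.4, 0.04, -0.06, 1, 0.22, 0.56, -0.36, 3.59, 0.06, -0.09, 1, 0.29, 0.74, -0.48, 4.79, 0.08, -0.12, 1, 0.36, 0.93, -0.61, 5.99, 0.1, -0.15, 1, 0.43, 1.11, -0.73, 7.19, 0.12, -0.18, 1, 0.51, 1.3, -0.85, 8.39, 0.14, -0.21, 1, 0.58, 1.49, -0.97, 9.58, 0.16, -0.24, 1, 0.65, 1.67, -1.09, 10.78, 0.18, -0.27, 1, 0.72, 1.86, -1.21, 11.98, 0.2, -0.3, 1]

```text
t: 12.05
ee_pos: [0.4989, -0.126, 0.2523]
tcp_rot: [[1.0, 0.013, 0.017], [0.004, -0.89, 0.456], [0.021, -0.456, -0.89]]
force: [-0.5, 1.9, -1.2]
opening: 0.017
gripper_force: 61.8
```

play_rows:
  steps: [0.07, 0.18, -0.12, 1.2, 0.02, -0.03, 1, 0.15, 0.37, -0.24, 2.4, 0.04, -0.07, 1, 0.22, 0.56, -0.36, 3.6, 0.06, -0.1, 1, 0.29, 0.74, -0.48, 4.79, 0.08, -0.13, 1, 0.36, 0.93, -0.61, 5.99, 0.1, -0.16, 1, 0.43, 1.11, -0.73, 7.19, 0.12, -0.19, 1, 0.43, 1.11, -0.73, 7.19, 0.12, -0.19, 1, 0.43, 1.11, -0.73, 7.19, 0.12, -0.19, 1, 0.43, 1.11, -0.73, 7.19, 0.12, -0.19, 1, 0.43, 1.11, -0.73, 7.19, 0.12, -0.19, 1]

```text
t: 13.05
ee_pos: [0.5163, -0.0814, 0.224]
tcp_rot: [[1.0, -0.007, 0.022], [-0.023, -0.346, 0.938], [0.001, -0.938, -0.346]]
force: [0.4, -0.2, -0.9]
opening: 0.0171
gripper_force: 61.8
```

Run:
```python
from plan import *
o=get_obs(); p,r=load(); R=Ro.from_matrix(o['tcp_rot']@np.diag([1,-1,-1]))
print(o['joints'],o['ee_pos']-p,(R*r.inv()).as_rotvec(degrees=True))
plan([(14,tp(-.12,-.045,.15,0)),(6,tp(-.12,-.045,.15,0))])
```

```text
[ 58.4682241   44.11349274 -35.25035509  98.17647695 -37.57509173
  81.86655752 -48.38619371] [ 0.00043976 -0.00025414  0.00177551] [-0.22807687 -0.07843988  0.03288701]
[-0.21, 0.06, -0.06, -1.37, 0.03, 0, 1, -0.43, 0.11, -0.13, -2.74, 0.06, 0, 1, -0.64, 0.17, -0.19, -4.11, 0.1, 0, 1, -0.85, 0.23, -0.25, -5.47, 0.13, 0, 1, -1.06, 0.29, -0.32, -6.84, 0.16, 0, 1, -1.28, 0.34, -0.38, -8.21, 0.19, 0, 1, -1.49, 0.4, -0.45, -9.58, 0.22, 0, 1, -1.7, 0.46, -0.51, -10.95, 0.26, 0, 1, -1.91, 0.51, -0.57, -12.32, 0.29, 0, 1, -2.13, 0.57, -0.64, -13.69, 0.32, 0, 1]
[-0.21, 0.06, -0.06, -1.37, 0.03, 0, 1, -0.42, 0.12, -0.12, -2.73, 0.07, 0, 1, -0.64, 0.17, -0.19, -4.1, 0.1, 0, 1, -0.85, 0.23, -0.25, -5.47, 0.13, 0, 1, -0.85, 0.23, -0.25, -5.47, 0.13, 0, 1, -0.85, 0.23, -0.25, -5.47, 0.13, 0, 1, -0.85, 0.23, -0.25, -5.47, 0.13, 0, 1, -0.85, 0.23, -0.25, -5.47, 0.13, 0, 1, -0.85, 0.23, -0.25, -5.47, 0.13, 0, 1, -0.85, 0.23, -0.25, -5.47, 0.13, 0, 1]
```

play_rows:
  steps: [-0.21, 0.06, -0.06, -1.37, 0.03, 0, 1, -0.43, 0.11, -0.13, -2.74, 0.06, 0, 1, -0.64, 0.17, -0.19, -4.11, 0.1, 0, 1, -0.85, 0.23, -0.25, -5.47, 0.13, 0, 1, -1.06, 0.29, -0.32, -6.84, 0.16, 0, 1, -1.28, 0.34, -0.38, -8.21, 0.19, 0, 1, -1.49, 0.4, -0.45, -9.58, 0.22, 0, 1, -1.7, 0.46, -0.51, -10.95, 0.26, 0, 1, -1.91, 0.51, -0.57, -12.32, 0.29, 0, 1, -2.13, 0.57, -0.64, -13.69, 0.32, 0, 1]

```text
t: 14.05
ee_pos: [0.4316, -0.0585, 0.1997]
tcp_rot: [[1.0, -0.024, 0.003], [-0.023, -0.976, -0.218], [0.008, 0.218, -0.976]]
force: [0.0, 0.1, -2.4]
opening: 0.0168
gripper_force: 61.8
```

play_rows:
  steps: [-0.21, 0.06, -0.06, -1.37, 0.03, 0, 1, -0.42, 0.12, -0.12, -2.73, 0.07, 0, 1, -0.64, 0.17, -0.19, -4.1, 0.1, 0, 1, -0.85, 0.23, -0.25, -5.47, 0.13, 0, 1, -0.85, 0.23, -0.25, -5.47, 0.13, 0, 1, -0.85, 0.23, -0.25, -5.47, 0.13, 0, 1, -0.85, 0.23, -0.25, -5.47, 0.13, 0, 1, -0.85, 0.23, -0.25, -5.47, 0.13, 0, 1, -0.85, 0.23, -0.25, -5.47, 0.13, 0, 1, -0.85, 0.23, -0.25, -5.47, 0.13, 0, 1]

```text
t: 15.05
ee_pos: [0.3969, -0.0499, 0.1876]
tcp_rot: [[1.0, -0.019, -0.017], [-0.025, -0.707, -0.706], [0.001, 0.707, -0.708]]
force: [0.1, 0.4, -0.6]
opening: 0.0169
gripper_force: 61.8
```

```bash
cat > chk.py <<'E'
from plan import *
import sys
def chk(name):
    o=get_obs(); M=Ro.from_matrix(o['tcp_rot']@np.diag([1,-1,-1]))*Ro.from_euler('x',45,degrees=True); org=o['ee_pos']-M.apply(K); print('turner',org,M.as_euler('ZYX',degrees=True),o['opening'],o['force'])
    ims=[]
    for n,w in (('top',None),('scene',None)):
        c=cam(n); im=c['img'][:,:,::-1].copy(); ctr=proj(c,[.62,-.02,.07]).astype(int)
        S=4; h,wd=70,(100 if n=='top' else 100)
        x0,y0=np.clip(ctr-[wd//1,h],0,None); crop=cv2.resize(im[y0:y0+2*h,x0:x0+2*wd],None,fx=S,fy=S,interpolation=cv2.INTER_CUBIC)
        D=lambda P,col:cv2.circle(crop,tuple(int(v) for v in (proj(c,P)-[x0,y0]+.5)*S),2,col,-1)
        for y in (-.03,0,.03):
            for x in (-.05,.047): D(org+M.apply([x,y,.003]),(0,0,255))
        for x in (-.075,-.2): D(org+M.apply([x,0,.05+.0127]),(255,0,0))
        for y in np.arange(-.24,.241,.03):
            for x in (-.1,.1): D(gw(x,y,.06),(0,255,0))
        cv2.imwrite(f'pics/{name}_{n}.png',crop)
        for r in regions_of('bread1',n)[:4]:
            if r['score']>.3:
                P=toworld(c,r['xy'],.07); d=P[:2]-G; a=np.radians(GY); print(n,round(r['score'],2),'grill xy',np.round([np.cos(a)*d[0]+np.sin(a)*d[1],-np.sin(a)*d[0]+np.cos(a)*d[1]],4))
if __name__=='__main__': chk(sys.argv[1])
E
python3 chk.py a
```

```text
turner [ 0.52524509 -0.0396802   0.15121798] [-1.43761172 -0.07854225  0.04001893] 0.01694233684443698 [ 0.12065168  0.37170478 -0.64871862]
top 0.98 grill xy [0.0075 0.0537]
top 0.88 grill xy [ 0.0032 -0.0688]
top 0.55 grill xy [0.0134 0.1682]
scene 0.92 grill xy [-0.0007  0.1579]
scene 0.88 grill xy [0.0121 0.0601]
scene 0.56 grill xy [-0.0083 -0.0617]
scene 0.31 grill xy [-0.0509 -0.5249]
```

View pics/a_top.png

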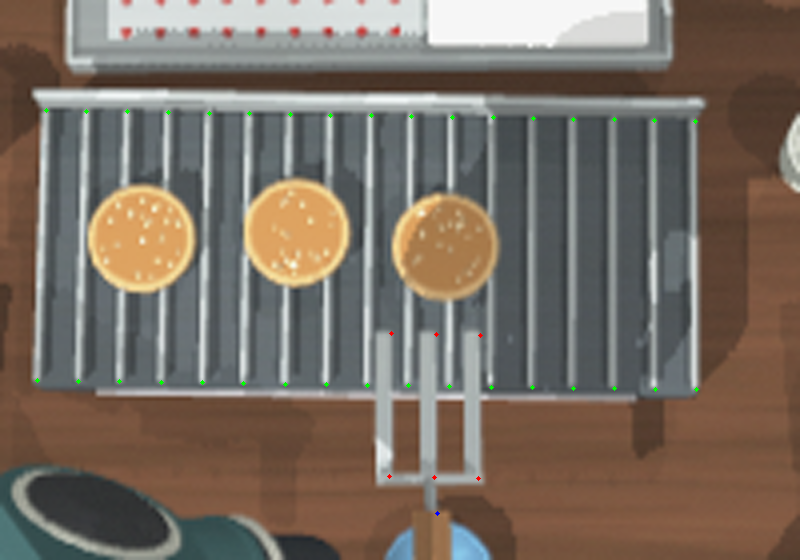

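View pics/a_scene.png

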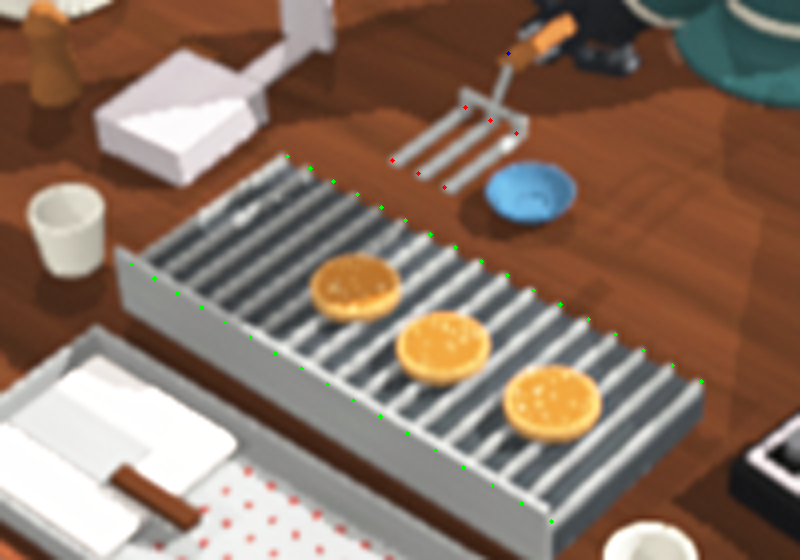

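In the top view the tine tips at (384..472,331) sit about 4 mm to +y of the prediction. The scene view also puts them about 4 mm higher. The bars fit well. I'm correcting the grasp model and inserting in the lane at -45 mm.

```bash
python3 - <<'E'
s=open('plan.py').read()
s=s.replace("K=np.array([-.128,-.0134,.0366])        # tcp in turner frame","E=Ro.from_euler('z',.8,degrees=True)  # turner yaw in the grasp\nK=E.inv().apply([-.128,-.0176,.0326])  # tcp in turner frame")
s=s.replace("M*Ro.from_euler('x',-45,degrees=True)","M*E.inv()*Ro.from_euler('x',-45,degrees=True)")
open('plan.py','w').write(s)
s=open('chk.py').read().replace("Ro.from_euler('x',45,degrees=True);","Ro.from_euler('x',45,degrees=True)*E;")
open('chk.py','w').write(s)
E
python3 - <<'E'
from plan import *
plan([(4,tp(-.12,-.045,.075)),(6,tp(-.12,-.045,.054))])
E
```

```text
[0, -0.02, -0.49, 0, 0, -0.03, 1, 0, -0.03, -0.99, 0, 0, -0.07, 1, 0, -0.05, -1.48, 0, 0, -0.1, 1, -0.01, -0.06, -1.98, 0, 0, -0.13, 1, -0.01, -0.06, -2.06, 0, 0, -0.13, 1, -0.01, -0.06, -2.15, 0, 0, -0.13, 1, -0.01, -0.06, -2.24, 0, 0, -0.13, 1, -0.01, -0.06, -2.33, 0, 0, -0.13, 1, -0.01, -0.06, -2.41, 0, 0, -0.13, 1, -0.01, -0.06, -2.5, 0, 0, -0.13, 1]
```

play_rows:
  steps: [0, -0.02, -0.49, 0, 0, -0.03, 1, 0, -0.03, -0.99, 0, 0, -0.07, 1, 0, -0.05, -1.48, 0, 0, -0.1, 1, -0.01, -0.06, -1.98, 0, 0, -0.13, 1, -0.01, -0.06, -2.06, 0, 0, -0.13, 1, -0.01, -0.06, -2.15, 0, 0, -0.13, 1, -0.01, -0.06, -2.24, 0, 0, -0.13, 1, -0.01, -0.06, -2.33, 0, 0, -0.13, 1, -0.01, -0.06, -2.41, 0, 0, -0.13, 1, -0.01, -0.06, -2.5, 0, 0, -0.13, 1]

```text
t: 16.25
ee_pos: [0.3966, -0.0518, 0.0873]
tcp_rot: [[0.999, -0.027, -0.026], [-0.037, -0.707, -0.706], [0.001, 0.707, -0.707]]
force: [0.2, -0.3, -1.4]
opening: 0.0171
gripper_force: 61.8
```

```bash
python3 chk.py b
python3 - <<'E'
from plan import *
import pickle
c=cam('wrist'); pickle.dump(c,open('w6.pkl','wb'))
a=cv2.imread('pics/b_top.png'); b=c['img'][:,:,::-1]
cv2.imwrite('pics/b2.png',np.hstack([a[150:550,250:650],cv2.resize(b[0:200,60:260],(400,400),interpolation=cv2.INTER_CUBIC)]))
E
```

```text
turner [ 0.5251587  -0.03899094  0.0548448 ] [-1.34811031 -0.06169656  0.02396591] 0.017055292290055743 [ 0.21200376 -0.29662753 -1.35736131]
top 0.95 grill xy [ 0.0007 -0.0607]
top 0.65 grill xy [0.0097 0.1576]
top 0.57 grill xy [0.0043 0.0522]
scene 0.85 grill xy [-0.007  -0.0557]
scene 0.72 grill xy [0.0073 0.1555]
scene 0.6 grill xy [0.0046 0.0546]
```

View pics/b2.png

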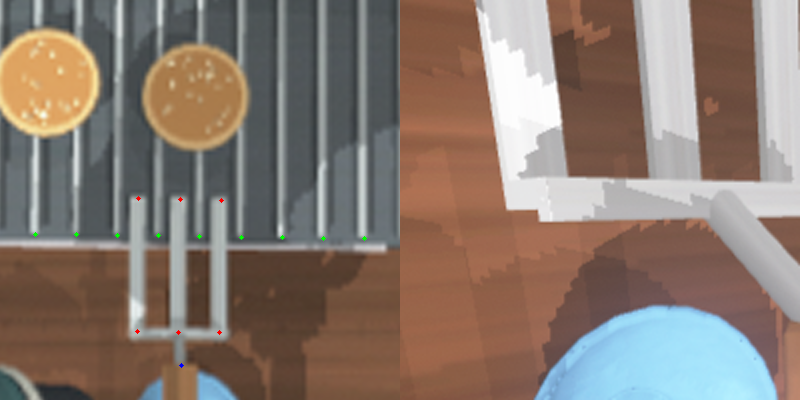

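The tines at columns 137, 178 and 219 lie mid-lane. Inserting now.

Run:
```python
from plan import *
plan([(2,tp(-.115,-.045,.0525)),(14,tp(.010,-.045,.0525)),(4,tp(.010,-.045,.0525))])
```

```text
[0.06, 0, -0.02, 0, 0, 0, 1, 0.13, 0, -0.04, 0, 0, 0, 1, 0.35, -0.01, -0.04, 0, 0, 0, 1, 0.58, -0.01, -0.04, 0, 0, 0, 1, 0.8, -0.02, -0.04, 0, 0, 0, 1, 1.02, -0.02, -0.04, 0, 0, 0, 1, 1.25, -0.03, -0.04, 0, 0, 0, 1, 1.47, -0.03, -0.04, 0, 0, 0, 1, 1.69, -0.04, -0.04, 0, 0, 0, 1, 1.92, -0.04, -0.04, 0, 0, 0, 1]
[0.22, -0.01, 0, 0, 0, 0, 1, 0.44, -0.02, 0, 0, 0, 0, 1, 0.66, -0.02, 0, 0, 0, 0, 1, 0.89, -0.03, 0, 0, 0, 0, 1, 1.11, -0.03, 0, 0, 0, 0, 1, 1.33, -0.04, 0, 0, 0, 0, 1, 1.33, -0.04, 0, 0, 0, 0, 1, 1.33, -0.04, 0, 0, 0, 0, 1, 1.33, -0.04, 0, 0, 0, 0, 1, 1.33, -0.04, 0, 0, 0, 0, 1]
```

play_rows:
  steps: [0.06, 0, -0.02, 0, 0, 0, 1, 0.13, 0, -0.04, 0, 0, 0, 1, 0.35, -0.01, -0.04, 0, 0, 0, 1, 0.58, -0.01, -0.04, 0, 0, 0, 1, 0.8, -0.02, -0.04, 0, 0, 0, 1, 1.02, -0.02, -0.04, 0, 0, 0, 1, 1.25, -0.03, -0.04, 0, 0, 0, 1, 1.47, -0.03, -0.04, 0, 0, 0, 1, 1.69, -0.04, -0.04, 0, 0, 0, 1, 1.92, -0.04, -0.04, 0, 0, 0, 1]

```text
t: 17.5
ee_pos: [0.4738, -0.0536, 0.0857]
tcp_rot: [[0.999, -0.027, -0.026], [-0.038, -0.707, -0.707], [0.0, 0.707, -0.707]]
force: [-2.3, 0.1, 2.6]
opening: 0.0171
gripper_force: 62.1
```

play_rows:
  steps: [0.22, -0.01, 0, 0, 0, 0, 1, 0.44, -0.02, 0, 0, 0, 0, 1, 0.66, -0.02, 0, 0, 0, 0, 1, 0.89, -0.03, 0, 0, 0, 0, 1, 1.11, -0.03, 0, 0, 0, 0, 1, 1.33, -0.04, 0, 0, 0, 0, 1, 1.33, -0.04, 0, 0, 0, 0, 1, 1.33, -0.04, 0, 0, 0, 0, 1, 1.33, -0.04, 0, 0, 0, 0, 1, 1.33, -0.04, 0, 0, 0, 0, 1]

```text
t: 18.5
ee_pos: [0.5263, -0.0549, 0.0857]
tcp_rot: [[0.999, -0.026, -0.026], [-0.037, -0.707, -0.706], [0.0, 0.707, -0.707]]
force: [0.3, 0.3, 0.3]
opening: 0.0167
gripper_force: 62.0
```

```bash
python3 chk.py c
```

```text
turner [ 0.65484573 -0.04201741  0.05311808] [-1.32385228 -0.02299718  0.02606659] 0.016665637443909077 [0.26223456 0.25401868 0.32331456]
top 0.95 grill xy [0.018  0.1584]
top 0.79 grill xy [0.006  0.0542]
top 0.71 grill xy [-0.0814 -0.5359]
scene 0.87 grill xy [0.0005 0.1601]
scene 0.68 grill xy [-0.0088 -0.0569]
scene 0.54 grill xy [0.0089 0.0601]
```

View pics/c_top.png

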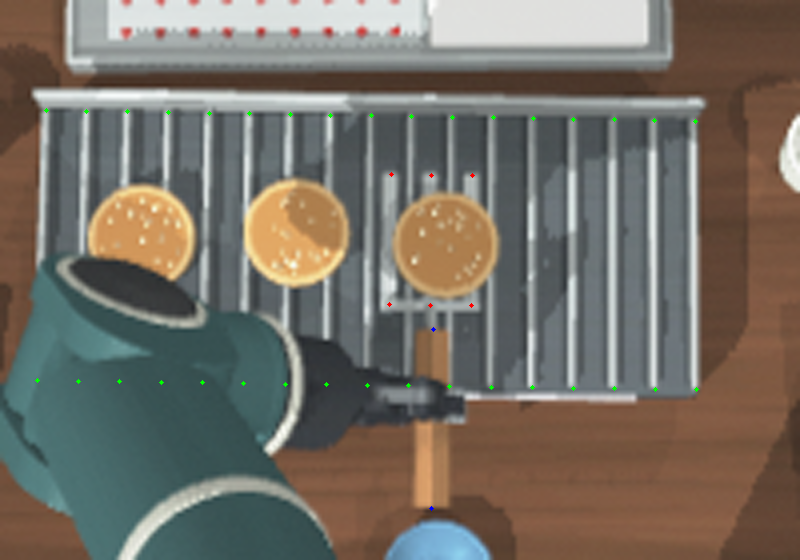

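The tines are under the right bread, which sits at (445,244), and the bread hasn't shifted. Now lift and roll.

```bash
cat >> plan.py <<'E'
def flip(x,lane,yL,overhang=.051,n1=18,n2=7,end=115,dz=0):
    segs=[(2,tp(x,lane,.066+dz))]
    for th in list(np.linspace(0,90,n1+1)[1:])+list(np.linspace(90,end,n2+1)[1:]):
        t=np.radians(th); s=np.interp(th,[0,20,90],[overhang,overhang,.0385])
        w=min(1,th/40)
        y=(lane*(1-w)+(yL+.0355*np.cos(t))*w)
        segs.append((1,tp(x,y,.064+dz+s*np.sin(t),th)))
    segs.append((3,segs[-1][1])); return segs
E
python3 - <<'E'
from plan import *
plan(flip(.010,-.045,-.081))
E
```

```text
[0, 0, 0.17, 0, 0, 0, 1, 0, 0, 0.34, 0, 0, 0, 1, 0, -0.07, 0.36, 0.83, -0.02, 0, 1, 0, -0.14, 0.43, 1.66, -0.04, 0, 1, 0, -0.21, 0.49, 2.5, -0.06, 0, 1, 0, -0.28, 0.54, 3.33, -0.08, 0, 1, 0, -0.36, 0.57, 4.16, -0.1, 0, 1, -0.01, -0.45, 0.6, 5, -0.12, 0, 1, -0.01, -0.54, 0.61, 5.83, -0.13, 0, 1, -0.01, -0.65, 0.61, 6.66, -0.15, 0, 1]
[0, -0.08, -0.02, 0.84, -0.02, 0, 1, 0, -0.16, -0.04, 1.67, -0.04, 0, 1, -0.01, -0.24, -0.08, 2.5, -0.06, 0, 1, -0.01, -0.31, -0.12, 3.34, -0.08, 0, 1, -0.01, -0.38, -0.18, 4.17, -0.1, 0, 1, -0.01, -0.45, -0.24, 5, -0.12, 0, 1, -0.01, -0.51, -0.31, 5.83, -0.14, 0, 1, -0.01, -0.57, -0.39, 6.67, -0.16, 0, 1, -0.02, -0.62, -0.48, 7.5, -0.18, 0, 1, -0.02, -0.67, -0.57, 8.33, -0.2, 0, 1]
[0, -0.02, -0.05, 0.6, -0.01, 0, 1, 0, -0.05, -0.11, 1.19, -0.02, 0, 1, 0, -0.07, -0.16, 1.79, -0.04, 0, 1, 0, -0.09, -0.22, 2.38, -0.05, 0, 1, 0, -0.11, -0.28, 2.98, -0.06, 0, 1, 0, -0.12, -0.34, 3.57, -0.08, 0, 1, 0, -0.13, -0.4, 4.17, -0.09, 0, 1, 0, -0.13, -0.4, 4.17, -0.09, 0, 1, 0, -0.13, -0.4, 4.17, -0.09, 0, 1, 0, -0.13, -0.4, 4.17, -0.09, 0, 1]
```

play_rows:
  steps: [0, 0, 0.17, 0, 0, 0, 1, 0, 0, 0.34, 0, 0, 0, 1, 0, -0.07, 0.36, 0.83, -0.02, 0, 1, 0, -0.14, 0.43, 1.66, -0.04, 0, 1, 0, -0.21, 0.49, 2.5, -0.06, 0, 1, 0, -0.28, 0.54, 3.33, -0.08, 0, 1, 0, -0.36, 0.57, 4.16, -0.1, 0, 1, -0.01, -0.45, 0.6, 5, -0.12, 0, 1, -0.01, -0.54, 0.61, 5.83, -0.13, 0, 1, -0.01, -0.65, 0.61, 6.66, -0.15, 0, 1]

```text
t: 19.7
ee_pos: [0.5262, -0.0812, 0.1111]
tcp_rot: [[0.999, -0.033, -0.01], [-0.034, -0.996, -0.084], [-0.008, 0.085, -0.996]]
force: [0.2, -0.3, -2.2]
opening: 0.0167
gripper_force: 61.7
```

play_rows:
  steps: [0, -0.08, -0.02, 0.84, -0.02, 0, 1, 0, -0.16, -0.04, 1.67, -0.04, 0, 1, -0.01, -0.24, -0.08, 2.5, -0.06, 0, 1, -0.01, -0.31, -0.12, 3.34, -0.08, 0, 1, -0.01, -0.38, -0.18, 4.17, -0.1, 0, 1, -0.01, -0.45, -0.24, 5, -0.12, 0, 1, -0.01, -0.51, -0.31, 5.83, -0.14, 0, 1, -0.01, -0.57, -0.39, 6.67, -0.16, 0, 1, -0.02, -0.62, -0.48, 7.5, -0.18, 0, 1, -0.02, -0.67, -0.57, 8.33, -0.2, 0, 1]

```text
t: 20.7
ee_pos: [0.5252, -0.1087, 0.0877]
tcp_rot: [[1.0, -0.026, 0.008], [-0.024, -0.705, 0.709], [-0.013, -0.709, -0.705]]
force: [0.3, -0.2, -1.6]
opening: 0.017
gripper_force: 61.8
```

play_rows:
  steps: [0, -0.02, -0.05, 0.6, -0.01, 0, 1, 0, -0.05, -0.11, 1.19, -0.02, 0, 1, 0, -0.07, -0.16, 1.79, -0.04, 0, 1, 0, -0.09, -0.22, 2.38, -0.05, 0, 1, 0, -0.11, -0.28, 2.98, -0.06, 0, 1, 0, -0.12, -0.34, 3.57, -0.08, 0, 1, 0, -0.13, -0.4, 4.17, -0.09, 0, 1, 0, -0.13, -0.4, 4.17, -0.09, 0, 1, 0, -0.13, -0.4, 4.17, -0.09, 0, 1, 0, -0.13, -0.4, 4.17, -0.09, 0, 1]

```text
t: 21.7
ee_pos: [0.5255, -0.1129, 0.0729]
tcp_rot: [[1.0, -0.016, 0.012], [-0.017, -0.34, 0.94], [-0.011, -0.94, -0.34]]
force: [-2.7, 0.6, 10.5]
opening: 0.0172
gripper_force: 72.0
```

```bash
python3 chk.py d; python3 -c "
import cv2,numpy as np
cv2.imwrite('pics/d2.png',np.vstack([cv2.imread('pics/d_top.png')[90:390],cv2.imread('pics/d_scene.png')[150:450]]))"
```

```text
turner [ 0.65416925 -0.09301764  0.10127368] [-1.28906030e+00 -1.01723688e-01  1.15105230e+02] 0.017188184073429834 [-2.72531368  0.59386126 10.51379045]
top 0.68 grill xy [0.0093 0.0558]
top 0.61 grill xy [0.0197 0.1617]
top 0.48 grill xy [-0.0047 -0.1086]
scene 0.75 grill xy [0.0123 0.1654]
```

View pics/d2.png

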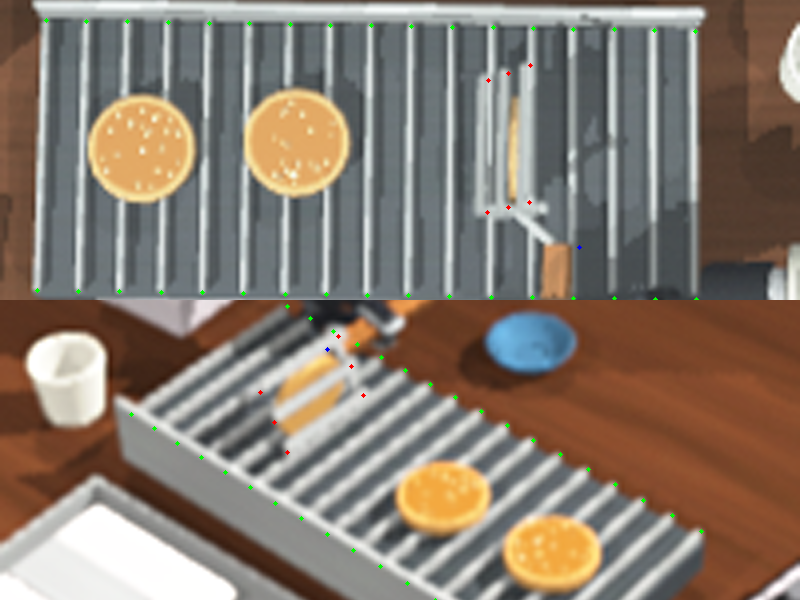

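The bread stands upright in the lane at about y = -0.108, with the tines leaning over it. The 10 N is probably the gripper body touching the grill front. I'll roll back to 95°, then push it over sideways.

Run:
```python
from plan import *
plan([(1,tp(.01,-.094,.11,110)),(4,tp(.01,-.080,.105,94)),(12,tp(.01,-.135,.105,98)),(3,tp(.01,-.135,.105,98))])
```

```text
[0, -0.01, 0.33, -0.83, 0.02, 0, 1, 0, 0.04, 0.35, -1.5, 0.03, 0, 1, 0, 0.09, 0.37, -2.17, 0.05, 0, 1, 0, 0.14, 0.39, -2.83, 0.06, 0, 1, 0, 0.19, 0.41, -3.5, 0.08, 0, 1, 0, 0.08, 0.4, -3.44, 0.08, 0, 1, 0, -0.03, 0.4, -3.39, 0.08, 0, 1, 0, -0.15, 0.39, -3.33, 0.08, 0, 1, -0.01, -0.26, 0.39, -3.28, 0.08, 0, 1, -0.01, -0.37, 0.38, -3.22, 0.07, 0, 1]
[0, -0.11, 0, 0.05, 0, 0, 1, 0, -0.22, 0, 0.11, 0, 0, 1, -0.01, -0.33, -0.01, 0.16, 0, 0, 1, -0.01, -0.45, -0.01, 0.22, 0, 0, 1, -0.01, -0.56, -0.02, 0.28, 0, 0, 1, -0.01, -0.67, -0.02, 0.33, 0, 0, 1, -0.02, -0.78, -0.03, 0.39, -0.01, 0, 1, -0.02, -0.78, -0.03, 0.39, -0.01, 0, 1, -0.02, -0.78, -0.03, 0.39, -0.01, 0, 1, -0.02, -0.78, -0.03, 0.39, -0.01, 0, 1]
```

play_rows:
  steps: [0, -0.01, 0.33, -0.83, 0.02, 0, 1, 0, 0.04, 0.35, -1.5, 0.03, 0, 1, 0, 0.09, 0.37, -2.17, 0.05, 0, 1, 0, 0.14, 0.39, -2.83, 0.06, 0, 1, 0, 0.19, 0.41, -3.5, 0.08, 0, 1, 0, 0.08, 0.4, -3.44, 0.08, 0, 1, 0, -0.03, 0.4, -3.39, 0.08, 0, 1, 0, -0.15, 0.39, -3.33, 0.08, 0, 1, -0.01, -0.26, 0.39, -3.28, 0.08, 0, 1, -0.01, -0.37, 0.38, -3.22, 0.07, 0, 1]

```text
t: 22.9
ee_pos: [0.5246, -0.1287, 0.0859]
tcp_rot: [[1.0, -0.026, 0.009], [-0.023, -0.632, 0.775], [-0.015, -0.775, -0.632]]
force: [-0.1, -0.2, -1.4]
opening: 0.0169
gripper_force: 61.8
```

play_rows:
  steps: [0, -0.11, 0, 0.05, 0, 0, 1, 0, -0.22, 0, 0.11, 0, 0, 1, -0.01, -0.33, -0.01, 0.16, 0, 0, 1, -0.01, -0.45, -0.01, 0.22, 0, 0, 1, -0.01, -0.56, -0.02, 0.28, 0, 0, 1, -0.01, -0.67, -0.02, 0.33, 0, 0, 1, -0.02, -0.78, -0.03, 0.39, -0.01, 0, 1, -0.02, -0.78, -0.03, 0.39, -0.01, 0, 1, -0.02, -0.78, -0.03, 0.39, -0.01, 0, 1, -0.02, -0.78, -0.03, 0.39, -0.01, 0, 1]

```text
t: 23.9
ee_pos: [0.524, -0.1589, 0.0859]
tcp_rot: [[1.0, -0.023, 0.009], [-0.021, -0.6, 0.8], [-0.013, -0.8, -0.6]]
force: [-3.1, 1.2, 7.4]
opening: 0.0173
gripper_force: 65.0
```

```bash
python3 chk.py e; python3 -c "
import cv2,numpy as np
cv2.imwrite('pics/e2.png',np.vstack([cv2.imread('pics/e_top.png')[90:390],cv2.imread('pics/e_scene.png')[150:450]]))"
```

```text
turner [ 0.65287868 -0.13180478  0.10622872] [-1.30246083e+00 -2.54988587e-02  9.80899040e+01] 0.01732306996054588 [-3.14460779  1.24624178  7.43269145]
top 0.96 grill xy [0.0067 0.0516]
top 0.94 grill xy [ 0.008  -0.1486]
top 0.57 grill xy [0.0199 0.169 ]
scene 0.8 grill xy [0.0094 0.0618]
scene 0.61 grill xy [-0.0014  0.1602]
scene 0.51 grill xy [ 0.0012 -0.1387]
```

View pics/e2.png

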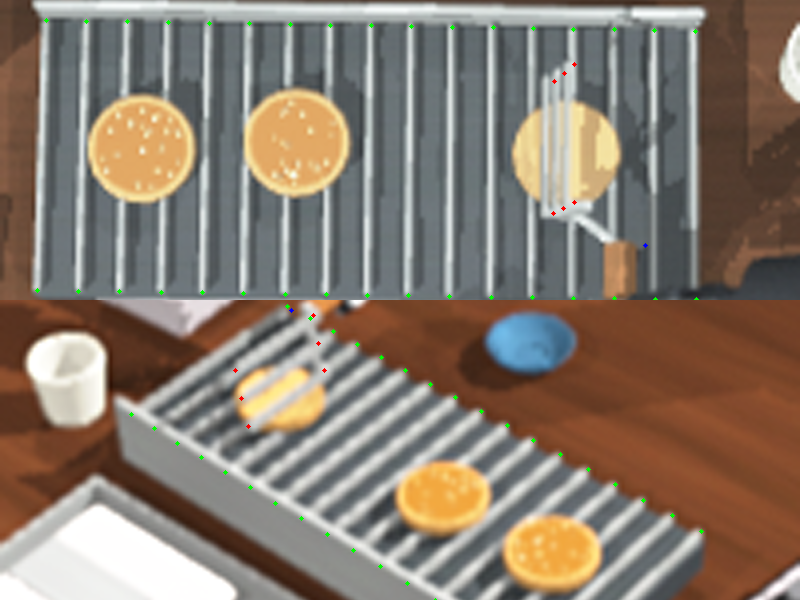

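The right bread now lies pale side up at y ≈ -0.147. Next I lift, roll back and go in front of the middle bread. A numeric fit of the tines will check the grasp.

Run:
```python
from plan import *
plan([(3,tp(.005,-.125,.19,98)),(15,tp(-.14,.045,.10,0)),(2,tp(-.14,.045,.10,0))])
```

```text
[-0.04, 0.08, 0.71, 0, 0, 0, 1, -0.08, 0.17, 1.42, 0, 0, 0, 1, -0.12, 0.25, 2.13, 0, 0, 0, 1, -0.35, 0.56, 2.07, -1.09, 0.03, 0, 1, -0.58, 0.88, 2, -2.18, 0.06, 0, 1, -0.82, 1.19, 1.94, -3.27, 0.08, 0, 1, -1.05, 1.5, 1.88, -4.36, 0.11, 0, 1, -1.29, 1.81, 1.82, -5.45, 0.13, 0, 1, -1.52, 2.13, 1.76, -6.53, 0.16, 0, 1, -1.76, 2.44, 1.69, -7.62, 0.18, 0, 1]
[-0.23, 0.31, -0.06, -1.09, 0.03, 0, 1, -0.47, 0.62, -0.12, -2.18, 0.05, 0, 1, -0.7, 0.94, -0.18, -3.27, 0.08, 0, 1, -0.93, 1.25, -0.24, -4.36, 0.1, 0, 1, -1.17, 1.56, -0.31, -5.45, 0.13, 0, 1, -1.4, 1.88, -0.37, -6.53, 0.15, 0, 1, -1.64, 2.19, -0.43, -7.62, 0.18, 0, 1, -1.87, 2.5, -0.49, -8.71, 0.2, 0, 1, -1.87, 2.5, -0.49, -8.71, 0.2, 0, 1, -1.87, 2.5, -0.49, -8.71, 0.2, 0, 1]
```

play_rows:
  steps: [-0.04, 0.08, 0.71, 0, 0, 0, 1, -0.08, 0.17, 1.42, 0, 0, 0, 1, -0.12, 0.25, 2.13, 0, 0, 0, 1, -0.35, 0.56, 2.07, -1.09, 0.03, 0, 1, -0.58, 0.88, 2, -2.18, 0.06, 0, 1, -0.82, 1.19, 1.94, -3.27, 0.08, 0, 1, -1.05, 1.5, 1.88, -4.36, 0.11, 0, 1, -1.29, 1.81, 1.82, -5.45, 0.13, 0, 1, -1.52, 2.13, 1.76, -6.53, 0.16, 0, 1, -1.76, 2.44, 1.69, -7.62, 0.18, 0, 1]

```text
t: 25.1
ee_pos: [0.4536, -0.0615, 0.1535]
tcp_rot: [[0.999, -0.034, -0.005], [-0.033, -0.992, 0.122], [-0.009, -0.122, -0.992]]
force: [0.5, 1.2, -1.6]
opening: 0.0167
gripper_force: 61.8
```

play_rows:
  steps: [-0.23, 0.31, -0.06, -1.09, 0.03, 0, 1, -0.47, 0.62, -0.12, -2.18, 0.05, 0, 1, -0.7, 0.94, -0.18, -3.27, 0.08, 0, 1, -0.93, 1.25, -0.24, -4.36, 0.1, 0, 1, -1.17, 1.56, -0.31, -5.45, 0.13, 0, 1, -1.4, 1.88, -0.37, -6.53, 0.15, 0, 1, -1.64, 2.19, -0.43, -7.62, 0.18, 0, 1, -1.87, 2.5, -0.49, -8.71, 0.2, 0, 1, -1.87, 2.5, -0.49, -8.71, 0.2, 0, 1, -1.87, 2.5, -0.49, -8.71, 0.2, 0, 1]

```text
t: 26.1
ee_pos: [0.3785, 0.0408, 0.1329]
tcp_rot: [[0.999, -0.023, -0.023], [-0.032, -0.706, -0.708], [-0.0, 0.708, -0.706]]
force: [-0.4, -0.9, -1.5]
opening: 0.0172
gripper_force: 61.9
```

```bash
cat > tfit.py <<'E'
from plan import *
from scipy.optimize import differential_evolution
def tine_fit():
    o=get_obs(); M=Ro.from_matrix(o['tcp_rot']@np.diag([1,-1,-1]))*Ro.from_euler('x',45,degrees=True)*E; org=o['ee_pos']-M.apply(K)
    print('model',np.round(org,4),np.round(M.as_euler('ZYX',degrees=True),2))
    cs=[]
    for n in ('top','scene'):
        c=cam(n); cs.append((c,c['img'].astype(np.float32).min(2)))   # min channel: wood dark, steel bright
    xs=np.linspace(-.04,.03,25)
    def S(c,g,ys,v):
        X,Y=np.meshgrid(xs,ys); P=np.stack([X.ravel(),Y.ravel(),np.full(X.size,.003)],1)
        P=org+np.array([0,v[0],v[1]])+(M*Ro.from_euler('z',v[2],degrees=True)*Ro.from_euler('y',v[3],degrees=True)).apply(P)
        q=P@c['R'].T+c['t']; u=np.stack([c['fx']*q[:,0]/q[:,2]+c['cx'],c['fy']*q[:,1]/q[:,2]+c['cy']],1).astype(np.float32)
        return cv2.remap(g,u[None],None,cv2.INTER_LINEAR)[0].mean()
    T=[-.033,-.03,-.027,-.003,0,.003,.027,.03,.033]; N=[-.045,-.041,-.017,-.013,.013,.017,.041,.045]
    cost=lambda v:sum(S(c,g,N,v)-S(c,g,T,v) for c,g in cs)
    r=differential_evolution(cost,[(-.012,.012),(-.012,.012),(-4,4),(-3,3)],seed=1,tol=1e-6,maxiter=150); print('dy,dz,yaw,pitch',np.round(r.x,4),round(r.fun,1),'at 0',round(cost([0,0,0,0]),1))
    return cs
if __name__=='__main__':
    cs=tine_fit()
    for n in ('top','scene'):
        c=cs[n=='scene'][0]
        for r in regions_of('bread1',n)[:4]:
            if r['score']>.3:
                ys,xs=np.nonzero(r['pixels']); m=np.array([(xs.min()+xs.max())/2,(ys.min()+ys.max())/2])
                P=toworld(c,m,.068); d=P[:2]-G; a=np.radians(GY); col=c['img'][r['pixels']].mean(0)
                print(n,round(r['score'],2),'grill xy',np.round([np.cos(a)*d[0]+np.sin(a)*d[1],-np.sin(a)*d[0]+np.cos(a)*d[1]],4),'px',len(xs),np.ptp(xs),np.ptp(ys),col.round())
E
python3 tfit.py
```

```text
model [0.507  0.0542 0.1002] [-1.06  0.02 -0.07]
dy,dz,yaw,pitch [ 6.0000e-04  4.0000e-04  6.9400e-01 -1.4393e+00] -212.6 at 0 -211.4
top 0.84 grill xy [0.0032 0.1658] px 565 26 25 [225. 178. 116.]
top 0.72 grill xy [-0.2199  0.0495] px 804 25 90 [166. 152. 136.]
top 0.68 grill xy [0.0093 0.0538] px 543 25 26 [187. 145.  95.]
scene 0.59 grill xy [0.0122 0.0512] px 321 22 17 [209. 149.  74.]
scene 0.49 grill xy [ 0.0059 -0.1457] px 260 19 15 [220. 172. 100.]
```

Run:
```python
from plan import *
o=get_obs(); p,r=load(); print(o['ee_pos']-p)
plan([(4,tp(-.115,.045,.08)),(4,tp(-.115,.045,.053)),(2,tp(-.115,.045,.053))])
```

```text
[ 0.00044238 -0.00101131  0.00084361]
[0.16, 0, -0.13, 0, 0, 0, 1, 0.31, -0.01, -0.25, 0, 0, 0, 1, 0.47, -0.01, -0.38, 0, 0, 0, 1, 0.62, -0.01, -0.5, 0, 0, 0, 1, 0.62, -0.01, -0.67, 0, 0, 0, 1, 0.62, -0.01, -0.84, 0, 0, 0, 1, 0.62, -0.01, -1.01, 0, 0, 0, 1, 0.62, -0.01, -1.18, 0, 0, 0, 1, 0.62, -0.01, -1.18, 0, 0, 0, 1, 0.62, -0.01, -1.18, 0, 0, 0, 1]
```

play_rows:
  steps: [0.16, 0, -0.13, 0, 0, 0, 1, 0.31, -0.01, -0.25, 0, 0, 0, 1, 0.47, -0.01, -0.38, 0, 0, 0, 1, 0.62, -0.01, -0.5, 0, 0, 0, 1, 0.62, -0.01, -0.67, 0, 0, 0, 1, 0.62, -0.01, -0.84, 0, 0, 0, 1, 0.62, -0.01, -1.01, 0, 0, 0, 1, 0.62, -0.01, -1.18, 0, 0, 0, 1, 0.62, -0.01, -1.18, 0, 0, 0, 1, 0.62, -0.01, -1.18, 0, 0, 0, 1]

```text
t: 27.3
ee_pos: [0.4038, 0.0383, 0.086]
tcp_rot: [[0.999, -0.026, -0.026], [-0.037, -0.707, -0.707], [0.0, 0.707, -0.707]]
force: [-0.3, 0.1, -0.6]
opening: 0.0173
gripper_force: 61.8
```

Run:
```python
from plan import *
o=get_obs(); M=Ro.from_matrix(o['tcp_rot']@np.diag([1,-1,-1]))*Ro.from_euler('x',45,degrees=True)*E; org=o['ee_pos']-M.apply(K)
print(org-gw(-.115,.045,.053),M.as_euler('ZYX',degrees=True),o['force'])
plan([(14,tp(.018,.045,.0525)),(6,tp(.018,.045,.0525))])
```

```text
[ 2.47844162e-04 -6.69176885e-05  4.16608170e-04] [-1.32682804 -0.01051164  0.00326083] [-0.26832225  0.05471538 -0.57881419]
[0.24, -0.01, 0, 0, 0, 0, 1, 0.48, -0.01, 0, 0, 0, 0, 1, 0.71, -0.02, 0, 0, 0, 0, 1, 0.95, -0.02, 0, 0, 0, 0, 1, 1.19, -0.03, 0, 0, 0, 0, 1, 1.43, -0.03, 0, 0, 0, 0, 1, 1.66, -0.04, 0, 0, 0, 0, 1, 1.9, -0.05, -0.01, 0, 0, 0, 1, 2.14, -0.05, -0.01, 0, 0, 0, 1, 2.38, -0.06, -0.01, 0, 0, 0, 1]
[0.23, 0, 0, 0, 0, 0, 1, 0.47, -0.01, 0, 0, 0, 0, 1, 0.71, -0.02, 0, 0, 0, 0, 1, 0.95, -0.02, 0, 0, 0, 0, 1, 0.95, -0.02, 0, 0, 0, 0, 1, 0.95, -0.02, 0, 0, 0, 0, 1, 0.95, -0.02, 0, 0, 0, 0, 1, 0.95, -0.02, 0, 0, 0, 0, 1, 0.95, -0.02, 0, 0, 0, 0, 1, 0.95, -0.02, 0, 0, 0, 0, 1]
```

play_rows:
  steps: [0.24, -0.01, 0, 0, 0, 0, 1, 0.48, -0.01, 0, 0, 0, 0, 1, 0.71, -0.02, 0, 0, 0, 0, 1, 0.95, -0.02, 0, 0, 0, 0, 1, 1.19, -0.03, 0, 0, 0, 0, 1, 1.43, -0.03, 0, 0, 0, 0, 1, 1.66, -0.04, 0, 0, 0, 0, 1, 1.9, -0.05, -0.01, 0, 0, 0, 1, 2.14, -0.05, -0.01, 0, 0, 0, 1, 2.38, -0.06, -0.01, 0, 0, 0, 1]

```text
t: 28.3
ee_pos: [0.4995, 0.0358, 0.0858]
tcp_rot: [[0.999, -0.027, -0.026], [-0.037, -0.707, -0.707], [0.0, 0.707, -0.707]]
force: [-1.9, 0.0, 2.9]
opening: 0.017
gripper_force: 62.1
```

play_rows:
  steps: [0.23, 0, 0, 0, 0, 0, 1, 0.47, -0.01, 0, 0, 0, 0, 1, 0.71, -0.02, 0, 0, 0, 0, 1, 0.95, -0.02, 0, 0, 0, 0, 1, 0.95, -0.02, 0, 0, 0, 0, 1, 0.95, -0.02, 0, 0, 0, 0, 1, 0.95, -0.02, 0, 0, 0, 0, 1, 0.95, -0.02, 0, 0, 0, 0, 1, 0.95, -0.02, 0, 0, 0, 0, 1, 0.95, -0.02, 0, 0, 0, 0, 1]

```text
t: 29.3
ee_pos: [0.5367, 0.0351, 0.0857]
tcp_rot: [[0.999, -0.027, -0.026], [-0.037, -0.707, -0.706], [0.0, 0.707, -0.707]]
force: [-0.1, 1.2, 0.9]
opening: 0.0171
gripper_force: 62.1
```

```bash
cat > br.py <<'E'
from plan import *
def breads():
    for n in ('top','scene'):
        c=cam(n)
        for r in regions_of('bread1',n)[:4]:
            if r['score']>.3:
                ys,xs=np.nonzero(r['pixels']); m=np.array([(xs.min()+xs.max())/2,(ys.min()+ys.max())/2])
                P=toworld(c,m,.068); d=P[:2]-G; a=np.radians(GY); col=c['img'][r['pixels']].mean(0)
                print(n,round(r['score'],2),'grill xy',np.round([np.cos(a)*d[0]+np.sin(a)*d[1],-np.sin(a)*d[0]+np.cos(a)*d[1]],4),'px',len(xs),np.ptp(xs),np.ptp(ys),col.round())
if __name__=='__main__': breads()
E
python3 br.py
python3 - <<'E'
from plan import *
s=flip(.018,.045,.025,overhang=.042,end=97)[:-1]
plan(s+[(10,tp(.018,-.025,.106,98)),(2,tp(.018,-.025,.108,98))])
E
```

```text
top 0.93 grill xy [0.0061 0.1659] px 557 26 25 [220. 173. 113.]
top 0.82 grill xy [ 0.005  -0.1421] px 597 27 27 [233. 214. 155.]
top 0.57 grill xy [0.0108 0.0538] px 541 25 25 [178. 137.  90.]
scene 0.85 grill xy [0.0122 0.0512] px 338 22 17 [192. 134.  69.]
scene 0.59 grill xy [ 0.004  -0.1476] px 265 21 14 [252. 227. 141.]
scene 0.59 grill xy [0.0044 0.1662] px 352 22 19 [237. 177.  88.]
[0, 0, 0.17, 0, 0, 0, 1, 0, 0, 0.34, 0, 0, 0, 1, 0, -0.02, 0.34, 0.83, -0.02, 0, 1, 0, -0.04, 0.39, 1.66, -0.04, 0, 1, -0.01, -0.06, 0.43, 2.5, -0.06, 0, 1, -0.01, -0.09, 0.46, 3.33, -0.08, 0, 1, -0.01, -0.12, 0.49, 4.16, -0.1, 0, 1, -0.01, -0.15, 0.5, 5, -0.12, 0, 1, -0.01, -0.2, 0.51, 5.83, -0.13, 0, 1, -0.01, -0.25, 0.5, 6.66, -0.15, 0, 1]
[0, -0.08, -0.01, 0.84, -0.02, 0, 1, 0, -0.16, -0.03, 1.67, -0.04, 0, 1, -0.01, -0.24, -0.06, 2.5, -0.06, 0, 1, -0.01, -0.32, -0.1, 3.34, -0.08, 0, 1, -0.01, -0.39, -0.14, 4.17, -0.1, 0, 1, -0.01, -0.45, -0.19, 5, -0.12, 0, 1, -0.01, -0.52, -0.25, 5.83, -0.14, 0, 1, -0.01, -0.57, -0.31, 6.67, -0.16, 0, 1, -0.01, -0.62, -0.38, 7.5, -0.18, 0, 1, -0.02, -0.67, -0.46, 8.33, -0.19, 0, 1]
[0, -0.01, -0.01, 0.17, -0.01, -0.01, 1, 0, -0.02, -0.03, 0.34, -0.01, -0.01, 1, 0, -0.03, -0.04, 0.5, -0.01, -0.01, 1, 0, -0.03, -0.06, 0.67, -0.02, -0.01, 1, 0, -0.04, -0.07, 0.84, -0.02, -0.01, 1, 0, -0.05, -0.09, 1, -0.02, -0.01, 1, 0, -0.05, -0.1, 1.17, -0.03, -0.01, 1, 0, -0.17, -0.09, 1.19, -0.03, -0.01, 1, 0, -0.28, -0.09, 1.2, -0.03, -0.01, 1, 0, -0.39, -0.08, 1.22, -0.03, -0.01, 1]
[-0.01, -0.12, 0.01, 0.02, 0, 0, 1, -0.01, -0.23, 0.02, 0.03, 0, 0, 1, -0.01, -0.34, 0.03, 0.05, 0, 0, 1, -0.01, -0.46, 0.03, 0.07, 0, 0, 1, -0.02, -0.57, 0.04, 0.08, 0, 0, 1, -0.02, -0.68, 0.05, 0.1, 0, 0, 1, -0.02, -0.8, 0.06, 0.12, 0, 0, 1, -0.02, -0.8, 0.08, 0.12, 0, 0, 1, -0.02, -0.8, 0.11, 0.12, 0, 0, 1, -0.02, -0.8, 0.11, 0.12, 0, 0, 1]
```

play_rows:
  steps: [0, 0, 0.17, 0, 0, 0, 1, 0, 0, 0.34, 0, 0, 0, 1, 0, -0.02, 0.34, 0.83, -0.02, 0, 1, 0, -0.04, 0.39, 1.66, -0.04, 0, 1, -0.01, -0.06, 0.43, 2.5, -0.06, 0, 1, -0.01, -0.09, 0.46, 3.33, -0.08, 0, 1, -0.01, -0.12, 0.49, 4.16, -0.1, 0, 1, -0.01, -0.15, 0.5, 5, -0.12, 0, 1, -0.01, -0.2, 0.51, 5.83, -0.13, 0, 1, -0.01, -0.25, 0.5, 6.66, -0.15, 0, 1]

```text
t: 30.5
ee_pos: [0.5367, 0.0248, 0.1067]
tcp_rot: [[0.999, -0.033, -0.01], [-0.034, -0.996, -0.084], [-0.008, 0.085, -0.996]]
force: [-0.4, -0.6, -2.4]
opening: 0.0172
gripper_force: 61.7
```

play_rows:
  steps: [0, -0.08, -0.01, 0.84, -0.02, 0, 1, 0, -0.16, -0.03, 1.67, -0.04, 0, 1, -0.01, -0.24, -0.06, 2.5, -0.06, 0, 1, -0.01, -0.32, -0.1, 3.34, -0.08, 0, 1, -0.01, -0.39, -0.14, 4.17, -0.1, 0, 1, -0.01, -0.45, -0.19, 5, -0.12, 0, 1, -0.01, -0.52, -0.25, 5.83, -0.14, 0, 1, -0.01, -0.57, -0.31, 6.67, -0.16, 0, 1, -0.01, -0.62, -0.38, 7.5, -0.18, 0, 1, -0.02, -0.67, -0.46, 8.33, -0.19, 0, 1]

```text
t: 31.5
ee_pos: [0.5364, -0.0017, 0.0888]
tcp_rot: [[1.0, -0.024, 0.008], [-0.022, -0.704, 0.71], [-0.011, -0.71, -0.705]]
force: [0.5, 3.9, 10.1]
opening: 0.0171
gripper_force: 71.1
```

play_rows:
  steps: [0, -0.01, -0.01, 0.17, -0.01, -0.01, 1, 0, -0.02, -0.03, 0.34, -0.01, -0.01, 1, 0, -0.03, -0.04, 0.5, -0.01, -0.01, 1, 0, -0.03, -0.06, 0.67, -0.02, -0.01, 1, 0, -0.04, -0.07, 0.84, -0.02, -0.01, 1, 0, -0.05, -0.09, 1, -0.02, -0.01, 1, 0, -0.05, -0.1, 1.17, -0.03, -0.01, 1, 0, -0.17, -0.09, 1.19, -0.03, -0.01, 1, 0, -0.28, -0.09, 1.2, -0.03, -0.01, 1, 0, -0.39, -0.08, 1.22, -0.03, -0.01, 1]

```text
t: 32.5
ee_pos: [0.5363, -0.017, 0.0857]
tcp_rot: [[1.0, -0.022, 0.009], [-0.021, -0.61, 0.792], [-0.012, -0.792, -0.611]]
force: [0.4, 3.5, 10.4]
opening: 0.017
gripper_force: 82.8
```

play_rows:
  steps: [-0.01, -0.12, 0.01, 0.02, 0, 0, 1, -0.01, -0.23, 0.02, 0.03, 0, 0, 1, -0.01, -0.34, 0.03, 0.05, 0, 0, 1, -0.01, -0.46, 0.03, 0.07, 0, 0, 1, -0.02, -0.57, 0.04, 0.08, 0, 0, 1, -0.02, -0.68, 0.05, 0.1, 0, 0, 1, -0.02, -0.8, 0.06, 0.12, 0, 0, 1, -0.02, -0.8, 0.08, 0.12, 0, 0, 1, -0.02, -0.8, 0.11, 0.12, 0, 0, 1, -0.02, -0.8, 0.11, 0.12, 0, 0, 1]

```text
t: 33.5
ee_pos: [0.5348, -0.0492, 0.0887]
tcp_rot: [[1.0, -0.025, 0.009], [-0.022, -0.601, 0.799], [-0.014, -0.799, -0.601]]
force: [0.5, 0.1, -0.7]
opening: 0.0169
gripper_force: 62.9
```

```bash
python3 br.py
```

```text
top 0.64 grill xy [ 0.0112 -0.0645] px 483 22 24 [223. 196. 140.]
top 0.6 grill xy [ 0.0035 -0.1435] px 549 26 26 [217. 189. 133.]
top 0.55 grill xy [0.0032 0.1658] px 566 26 25 [225. 179. 116.]
scene 0.88 grill xy [0.0064 0.1636] px 325 22 17 [242. 183.  89.]
scene 0.62 grill xy [ 0.0139 -0.0627] px 182 20 15 [235. 203. 133.]
scene 0.62 grill xy [ 0.0071 -0.1471] px 272 20 15 [229. 187. 107.]
scene 0.35 grill xy [-0.1015 -0.0836] px 274 33 35 [188. 161. 137.]
```

Run:
```python
from plan import *
plan([(3,tp(.01,-.015,.19,98)),(15,tp(-.14,.165,.10,0)),(2,tp(-.14,.165,.10,0))])
```

```text
[-0.07, 0.09, 0.68, 0, 0, 0, 1, -0.13, 0.17, 1.37, 0, 0, 0, 1, -0.2, 0.26, 2.05, 0, 0, 0, 1, -0.44, 0.59, 1.99, -1.09, 0.02, 0, 1, -0.68, 0.92, 1.92, -2.18, 0.05, 0, 1, -0.92, 1.25, 1.86, -3.27, 0.07, 0, 1, -1.17, 1.58, 1.8, -4.36, 0.1, 0, 1, -1.41, 1.9, 1.74, -5.45, 0.12, 0, 1, -1.65, 2.23, 1.68, -6.53, 0.15, 0, 1, -1.89, 2.56, 1.61, -7.62, 0.18, 0.01, 1]
[-0.25, 0.33, -0.06, -1.09, 0.02, 0, 1, -0.49, 0.66, -0.12, -2.18, 0.04, 0, 1, -0.73, 0.99, -0.18, -3.27, 0.07, 0, 1, -0.97, 1.32, -0.24, -4.36, 0.09, 0, 1, -1.22, 1.65, -0.31, -5.45, 0.12, 0, 1, -1.46, 1.98, -0.37, -6.53, 0.15, 0, 1, -1.7, 2.31, -0.43, -7.62, 0.17, 0, 1, -1.94, 2.64, -0.49, -8.71, 0.2, 0, 1, -1.94, 2.64, -0.49, -8.71, 0.2, 0, 1, -1.94, 2.64, -0.49, -8.71, 0.2, 0, 1]
```

play_rows:
  steps: [-0.07, 0.09, 0.68, 0, 0, 0, 1, -0.13, 0.17, 1.37, 0, 0, 0, 1, -0.2, 0.26, 2.05, 0, 0, 0, 1, -0.44, 0.59, 1.99, -1.09, 0.02, 0, 1, -0.68, 0.92, 1.92, -2.18, 0.05, 0, 1, -0.92, 1.25, 1.86, -3.27, 0.07, 0, 1, -1.17, 1.58, 1.8, -4.36, 0.1, 0, 1, -1.41, 1.9, 1.74, -5.45, 0.12, 0, 1, -1.65, 2.23, 1.68, -6.53, 0.15, 0, 1, -1.89, 2.56, 1.61, -7.62, 0.18, 0.01, 1]

```text
t: 34.7
ee_pos: [0.459, 0.0533, 0.1536]
tcp_rot: [[0.999, -0.033, -0.005], [-0.032, -0.992, 0.123], [-0.009, -0.122, -0.992]]
force: [-0.1, 0.2, -2.4]
opening: 0.0168
gripper_force: 62.8
```

play_rows:
  steps: [-0.25, 0.33, -0.06, -1.09, 0.02, 0, 1, -0.49, 0.66, -0.12, -2.18, 0.04, 0, 1, -0.73, 0.99, -0.18, -3.27, 0.07, 0, 1, -0.97, 1.32, -0.24, -4.36, 0.09, 0, 1, -1.22, 1.65, -0.31, -5.45, 0.12, 0, 1, -1.46, 1.98, -0.37, -6.53, 0.15, 0, 1, -1.7, 2.31, -0.43, -7.62, 0.17, 0, 1, -1.94, 2.64, -0.49, -8.71, 0.2, 0, 1, -1.94, 2.64, -0.49, -8.71, 0.2, 0, 1, -1.94, 2.64, -0.49, -8.71, 0.2, 0, 1]

```text
t: 35.7
ee_pos: [0.3806, 0.1603, 0.1328]
tcp_rot: [[0.999, -0.024, -0.025], [-0.035, -0.705, -0.708], [-0.001, 0.709, -0.706]]
force: [0.3, -0.9, -0.6]
opening: 0.0172
gripper_force: 62.9
```

```bash
python3 tfit.py
python3 - <<'E'
from plan import *
plan([(4,tp(-.115,.165,.08)),(4,tp(-.115,.165,.053)),(2,tp(-.115,.165,.053))],commit=False)
E
```

```text
model [0.5091 0.1734 0.1   ] [-1.18  0.04 -0.12]
dy,dz,yaw,pitch [ 5.0000e-04 -1.3000e-03  1.0221e+00 -2.3042e+00] -229.6 at 0 -224.2
top 0.92 grill xy [ 0.0036 -0.145 ] px 503 25 24 [219. 192. 136.]
top 0.72 grill xy [0.0032 0.1673] px 545 25 25 [178. 138.  90.]
top 0.59 grill xy [ 0.0096 -0.0587] px 529 26 25 [197. 166. 117.]
scene 0.86 grill xy [ 0.0128 -0.0613] px 304 21 17 [217. 169. 100.]
scene 0.78 grill xy [ 0.0059 -0.1457] px 297 21 15 [229. 192. 117.]
scene 0.76 grill xy [0.0036 0.1634] px 363 23 18 [203. 144.  73.]
scene 0.33 grill xy [-0.1424 -0.3782] px 1282 59 56 [202. 193. 194.]
[0.16, 0, -0.13, 0, 0, 0, 1, 0.31, -0.01, -0.25, 0, 0, 0, 1, 0.47, -0.01, -0.38, 0, 0, 0, 1, 0.62, -0.01, -0.5, 0, 0, 0, 1, 0.62, -0.01, -0.67, 0, 0, 0, 1, 0.62, -0.01, -0.84, 0, 0, 0, 1, 0.62, -0.01, -1.01, 0, 0, 0, 1, 0.62, -0.01, -1.18, 0, 0, 0, 1, 0.62, -0.01, -1.18, 0, 0, 0, 1, 0.62, -0.01, -1.18, 0, 0, 0, 1]
```

```bash
cat > fix.txt <<'E'
D=Ro.from_euler('z',.8,degrees=True)*Ro.from_euler('y',-1.5,degrees=True)
E=E*D; K=D.inv().apply(K+[0,-.0005,.001])
E
sed -i '/^K=/r fix.txt' plan.py
python3 - <<'E'
from plan import *
plan([(4,tp(-.115,.165,.08)),(4,tp(-.115,.165,.0535)),(2,tp(-.115,.165,.0535)),(12,tp(.012,.165,.053)),(8,tp(.012,.165,.053))])
E
```

```text
[0.16, 0, -0.1, 0, 0.06, -0.03, 1, 0.32, 0.01, -0.2, 0, 0.12, -0.07, 1, 0.48, 0.01, -0.29, 0, 0.18, -0.1, 1, 0.64, 0.02, -0.39, 0, 0.25, -0.13, 1, 0.64, 0.02, -0.56, 0, 0.25, -0.13, 1, 0.64, 0.02, -0.72, 0, 0.25, -0.13, 1, 0.64, 0.02, -0.89, 0, 0.25, -0.13, 1, 0.64, 0.02, -1.06, 0, 0.25, -0.13, 1, 0.64, 0.02, -1.06, 0, 0.25, -0.13, 1, 0.64, 0.02, -1.06, 0, 0.25, -0.13, 1]
[0.26, -0.01, 0, 0, 0, 0, 1, 0.53, -0.02, 0, 0, 0, 0, 1, 0.79, -0.02, 0, 0, 0, 0, 1, 1.06, -0.03, 0, 0, 0, 0, 1, 1.32, -0.03, 0, 0, 0, 0, 1, 1.59, -0.04, 0, 0, 0, 0, 1, 1.85, -0.05, 0, 0, 0, 0, 1, 2.12, -0.05, 0, 0, 0, 0, 1, 2.38, -0.06, 0, 0, 0, 0, 1, 2.65, -0.06, -0.01, 0, 0, 0, 1]
[0.26, -0.01, 0, 0, 0, 0, 1, 0.52, -0.02, 0, 0, 0, 0, 1, 0.52, -0.02, 0, 0, 0, 0, 1, 0.52, -0.02, 0, 0, 0, 0, 1, 0.52, -0.02, 0, 0, 0, 0, 1, 0.52, -0.02, 0, 0, 0, 0, 1, 0.52, -0.02, 0, 0, 0, 0, 1, 0.52, -0.02, 0, 0, 0, 0, 1, 0.52, -0.02, 0, 0, 0, 0, 1, 0.52, -0.02, 0, 0, 0, 0, 1]
```

play_rows:
  steps: [0.16, 0, -0.1, 0, 0.06, -0.03, 1, 0.32, 0.01, -0.2, 0, 0.12, -0.07, 1, 0.48, 0.01, -0.29, 0, 0.18, -0.1, 1, 0.64, 0.02, -0.39, 0, 0.25, -0.13, 1, 0.64, 0.02, -0.56, 0, 0.25, -0.13, 1, 0.64, 0.02, -0.72, 0, 0.25, -0.13, 1, 0.64, 0.02, -0.89, 0, 0.25, -0.13, 1, 0.64, 0.02, -1.06, 0, 0.25, -0.13, 1, 0.64, 0.02, -1.06, 0, 0.25, -0.13, 1, 0.64, 0.02, -1.06, 0, 0.25, -0.13, 1]

```text
t: 36.9
ee_pos: [0.4071, 0.1595, 0.0908]
tcp_rot: [[0.998, -0.017, -0.055], [-0.051, -0.706, -0.706], [-0.026, 0.708, -0.706]]
force: [-0.7, -0.6, -1.0]
opening: 0.017
gripper_force: 62.9
```

play_rows:
  steps: [0.26, -0.01, 0, 0, 0, 0, 1, 0.53, -0.02, 0, 0, 0, 0, 1, 0.79, -0.02, 0, 0, 0, 0, 1, 1.06, -0.03, 0, 0, 0, 0, 1, 1.32, -0.03, 0, 0, 0, 0, 1, 1.59, -0.04, 0, 0, 0, 0, 1, 1.85, -0.05, 0, 0, 0, 0, 1, 2.12, -0.05, 0, 0, 0, 0, 1, 2.38, -0.06, 0, 0, 0, 0, 1, 2.65, -0.06, -0.01, 0, 0, 0, 1]

```text
t: 37.9
ee_pos: [0.514, 0.1569, 0.0905]
tcp_rot: [[0.998, -0.018, -0.055], [-0.051, -0.706, -0.706], [-0.026, 0.708, -0.706]]
force: [-0.8, 0.2, -0.9]
opening: 0.017
gripper_force: 62.9
```

play_rows:
  steps: [0.26, -0.01, 0, 0, 0, 0, 1, 0.52, -0.02, 0, 0, 0, 0, 1, 0.52, -0.02, 0, 0, 0, 0, 1, 0.52, -0.02, 0, 0, 0, 0, 1, 0.52, -0.02, 0, 0, 0, 0, 1, 0.52, -0.02, 0, 0, 0, 0, 1, 0.52, -0.02, 0, 0, 0, 0, 1, 0.52, -0.02, 0, 0, 0, 0, 1, 0.52, -0.02, 0, 0, 0, 0, 1, 0.52, -0.02, 0, 0, 0, 0, 1]

```text
t: 38.9
ee_pos: [0.5339, 0.1562, 0.0905]
tcp_rot: [[0.998, -0.018, -0.055], [-0.051, -0.707, -0.706], [-0.026, 0.707, -0.706]]
force: [-0.5, -0.4, -2.0]
opening: 0.0171
gripper_force: 62.9
```

```bash
python3 br.py
python3 - <<'E'
from plan import *
s=flip(.012,.165,.140,overhang=.043,end=97,dz=.003)[:-1]
plan(s+[(10,tp(.012,.09,.110,98)),(2,tp(.012,.09,.112,98))])
E
```

```text
top 0.83 grill xy [ 0.005  -0.1421] px 525 25 25 [240. 218. 155.]
top 0.79 grill xy [ 0.0096 -0.0587] px 557 26 25 [238. 217. 154.]
top 0.74 grill xy [0.0046 0.1659] px 578 26 26 [172. 133.  89.]
scene 0.75 grill xy [ 0.0128 -0.0613] px 311 21 17 [245. 220. 137.]
scene 0.56 grill xy [0.0054 0.1649] px 343 23 17 [194. 133.  67.]
scene 0.54 grill xy [ 0.0079 -0.1438] px 300 21 16 [246. 220. 137.]
scene 0.33 grill xy [0.1018 0.339 ] px 464 21 26 [227. 223. 211.]
[0, 0, 0.2, 0, 0, 0, 1, 0, 0, 0.4, 0, 0, 0, 1, 0, -0.04, 0.41, 0.84, -0.02, 0, 1, 0, -0.09, 0.46, 1.67, -0.04, 0, 1, 0, -0.14, 0.51, 2.5, -0.06, 0, 1, 0, -0.19, 0.54, 3.33, -0.08, 0, 1, 0, -0.24, 0.56, 4.17, -0.1, 0, 1, 0, -0.3, 0.58, 5, -0.12, 0, 1, 0, -0.37, 0.58, 5.83, -0.14, 0, 1, -0.01, -0.45, 0.57, 6.67, -0.16, 0, 1]
[0, -0.09, -0.01, 0.83, -0.02, 0, 1, 0, -0.18, -0.04, 1.66, -0.04, 0, 1, 0, -0.26, -0.07, 2.5, -0.05, 0, 1, 0, -0.35, -0.12, 3.33, -0.07, 0, 1, -0.01, -0.42, -0.17, 4.16, -0.09, 0, 1, -0.01, -0.5, -0.23, 5, -0.11, 0, 1, -0.01, -0.56, -0.3, 5.83, -0.13, 0, 1, -0.01, -0.63, -0.37, 6.66, -0.15, 0, 1, -0.01, -0.68, -0.46, 7.5, -0.17, 0, 1, -0.01, -0.73, -0.54, 8.33, -0.19, 0, 1]
[0, -0.01, -0.02, 0.16, 0, 0, 1, 0, -0.02, -0.03, 0.33, -0.01, 0, 1, 0, -0.03, -0.05, 0.5, -0.01, 0, 1, 0, -0.04, -0.07, 0.66, -0.02, 0, 1, 0, -0.04, -0.08, 0.83, -0.02, 0, 1, 0, -0.05, -0.1, 1, -0.02, 0, 1, 0, -0.06, -0.12, 1.16, -0.03, 0, 1, -0.01, -0.17, -0.11, 1.18, -0.03, 0, 1, -0.01, -0.29, -0.1, 1.2, -0.03, 0, 1, -0.01, -0.4, -0.09, 1.21, -0.03, 0, 1]
[-0.01, -0.11, 0.01, 0.02, 0, 0, 1, -0.01, -0.23, 0.02, 0.04, 0, 0, 1, -0.01, -0.34, 0.03, 0.05, 0, 0, 1, -0.01, -0.45, 0.04, 0.07, 0, 0, 1, -0.02, -0.57, 0.05, 0.09, 0, 0, 1, -0.02, -0.68, 0.07, 0.1, 0, 0, 1, -0.02, -0.79, 0.08, 0.12, 0, 0, 1, -0.02, -0.79, 0.1, 0.12, 0, 0, 1, -0.02, -0.79, 0.13, 0.12, 0, 0, 1, -0.02, -0.79, 0.13, 0.12, 0, 0, 1]
```

play_rows:
  steps: [0, 0, 0.2, 0, 0, 0, 1, 0, 0, 0.4, 0, 0, 0, 1, 0, -0.04, 0.41, 0.84, -0.02, 0, 1, 0, -0.09, 0.46, 1.67, -0.04, 0, 1, 0, -0.14, 0.51, 2.5, -0.06, 0, 1, 0, -0.19, 0.54, 3.33, -0.08, 0, 1, 0, -0.24, 0.56, 4.17, -0.1, 0, 1, 0, -0.3, 0.58, 5, -0.12, 0, 1, 0, -0.37, 0.58, 5.83, -0.14, 0, 1, -0.01, -0.45, 0.57, 6.67, -0.16, 0, 1]

```text
t: 40.1
ee_pos: [0.534, 0.1381, 0.1145]
tcp_rot: [[0.999, -0.025, -0.038], [-0.028, -0.996, -0.083], [-0.036, 0.084, -0.996]]
force: [-0.1, 0.6, -1.8]
opening: 0.0172
gripper_force: 62.8
```

play_rows:
  steps: [0, -0.09, -0.01, 0.83, -0.02, 0, 1, 0, -0.18, -0.04, 1.66, -0.04, 0, 1, 0, -0.26, -0.07, 2.5, -0.05, 0, 1, 0, -0.35, -0.12, 3.33, -0.07, 0, 1, -0.01, -0.42, -0.17, 4.16, -0.09, 0, 1, -0.01, -0.5, -0.23, 5, -0.11, 0, 1, -0.01, -0.56, -0.3, 5.83, -0.13, 0, 1, -0.01, -0.63, -0.37, 6.66, -0.15, 0, 1, -0.01, -0.68, -0.46, 7.5, -0.17, 0, 1, -0.01, -0.73, -0.54, 8.33, -0.19, 0, 1]

```text
t: 41.1
ee_pos: [0.5342, 0.1087, 0.0932]
tcp_rot: [[1.0, -0.015, -0.02], [0.003, -0.705, 0.71], [-0.025, -0.709, -0.704]]
force: [-0.1, 2.0, 7.6]
opening: 0.0168
gripper_force: 66.3
```

play_rows:
  steps: [0, -0.01, -0.02, 0.16, 0, 0, 1, 0, -0.02, -0.03, 0.33, -0.01, 0, 1, 0, -0.03, -0.05, 0.5, -0.01, 0, 1, 0, -0.04, -0.07, 0.66, -0.02, 0, 1, 0, -0.04, -0.08, 0.83, -0.02, 0, 1, 0, -0.05, -0.1, 1, -0.02, 0, 1, 0, -0.06, -0.12, 1.16, -0.03, 0, 1, -0.01, -0.17, -0.11, 1.18, -0.03, 0, 1, -0.01, -0.29, -0.1, 1.2, -0.03, 0, 1, -0.01, -0.4, -0.09, 1.21, -0.03, 0, 1]

```text
t: 42.1
ee_pos: [0.5335, 0.093, 0.0894]
tcp_rot: [[1.0, -0.013, -0.019], [0.007, -0.612, 0.791], [-0.022, -0.791, -0.612]]
force: [1.0, 0.7, 7.4]
opening: 0.0172
gripper_force: 70.3
```

play_rows:
  steps: [-0.01, -0.11, 0.01, 0.02, 0, 0, 1, -0.01, -0.23, 0.02, 0.04, 0, 0, 1, -0.01, -0.34, 0.03, 0.05, 0, 0, 1, -0.01, -0.45, 0.04, 0.07, 0, 0, 1, -0.02, -0.57, 0.05, 0.09, 0, 0, 1, -0.02, -0.68, 0.07, 0.1, 0, 0, 1, -0.02, -0.79, 0.08, 0.12, 0, 0, 1, -0.02, -0.79, 0.1, 0.12, 0, 0, 1, -0.02, -0.79, 0.13, 0.12, 0, 0, 1, -0.02, -0.79, 0.13, 0.12, 0, 0, 1]

```text
t: 43.1
ee_pos: [0.5319, 0.0616, 0.0935]
tcp_rot: [[1.0, -0.016, -0.02], [0.007, -0.602, 0.799], [-0.024, -0.798, -0.602]]
force: [-0.4, 0.5, -0.6]
opening: 0.017
gripper_force: 63.5
```

```bash
python3 br.py
python3 - <<'E'
from plan import *
plan([(3,tp(.005,.10,.19,98)),(15,tp(-.15,.045,.15,0)),(2,tp(-.15,.045,.15,0))])
E
```

```text
top 0.75 grill xy [ 0.0096 -0.0587] px 480 24 23 [209. 179. 126.]
top 0.68 grill xy [0.0748 0.3212] px 440 23 23 [195. 198. 189.]
top 0.66 grill xy [ 0.005 -0.145] px 544 27 25 [177. 152. 109.]
top 0.6 grill xy [0.006  0.0756] px 485 26 26 [207. 182. 131.]
scene 0.86 grill xy [ 0.0109 -0.0631] px 335 21 18 [215. 175. 103.]
scene 0.7 grill xy [ 0.0071 -0.1471] px 271 20 15 [207. 162.  93.]
scene 0.5 grill xy [0.0086 0.0749] px 182 22 14 [239. 202. 128.]
[-0.06, 0.08, 0.65, 0, 0, 0, 1, -0.11, 0.17, 1.3, 0, 0, 0, 1, -0.17, 0.25, 1.95, 0, 0, 0, 1, -0.43, 0.2, 1.97, -1.09, 0.02, 0, 1, -0.69, 0.15, 2, -2.18, 0.05, 0, 1, -0.95, 0.1, 2.03, -3.26, 0.08, 0, 1, -1.21, 0.04, 2.06, -4.35, 0.1, 0, 1, -1.47, -0.01, 2.08, -5.44, 0.13, 0, 1, -1.73, -0.06, 2.11, -6.53, 0.15, 0, 1, -1.99, -0.11, 2.14, -7.62, 0.18, 0, 1]
[-0.26, -0.06, 0.03, -1.09, 0.02, 0, 1, -0.52, -0.11, 0.05, -2.18, 0.05, 0, 1, -0.78, -0.16, 0.08, -3.26, 0.07, 0, 1, -1.04, -0.21, 0.11, -4.35, 0.1, 0, 1, -1.3, -0.26, 0.13, -5.44, 0.12, 0, 1, -1.56, -0.32, 0.16, -6.53, 0.15, 0, 1, -1.81, -0.37, 0.19, -7.62, 0.17, 0, 1, -2.07, -0.42, 0.22, -8.71, 0.2, 0, 1, -2.07, -0.42, 0.22, -8.71, 0.2, 0, 1, -2.07, -0.42, 0.22, -8.71, 0.2, 0, 1]
```

play_rows:
  steps: [-0.06, 0.08, 0.65, 0, 0, 0, 1, -0.11, 0.17, 1.3, 0, 0, 0, 1, -0.17, 0.25, 1.95, 0, 0, 0, 1, -0.43, 0.2, 1.97, -1.09, 0.02, 0, 1, -0.69, 0.15, 2, -2.18, 0.05, 0, 1, -0.95, 0.1, 2.03, -3.26, 0.08, 0, 1, -1.21, 0.04, 2.06, -4.35, 0.1, 0, 1, -1.47, -0.01, 2.08, -5.44, 0.13, 0, 1, -1.73, -0.06, 2.11, -6.53, 0.15, 0, 1, -1.99, -0.11, 2.14, -7.62, 0.18, 0, 1]

```text
t: 44.3
ee_pos: [0.4521, 0.0569, 0.1796]
tcp_rot: [[0.999, -0.025, -0.034], [-0.021, -0.992, 0.122], [-0.037, -0.121, -0.992]]
force: [0.1, -0.3, -1.8]
opening: 0.0167
gripper_force: 63.4
```

play_rows:
  steps: [-0.26, -0.06, 0.03, -1.09, 0.02, 0, 1, -0.52, -0.11, 0.05, -2.18, 0.05, 0, 1, -0.78, -0.16, 0.08, -3.26, 0.07, 0, 1, -1.04, -0.21, 0.11, -4.35, 0.1, 0, 1, -1.3, -0.26, 0.13, -5.44, 0.12, 0, 1, -1.56, -0.32, 0.16, -6.53, 0.15, 0, 1, -1.81, -0.37, 0.19, -7.62, 0.17, 0, 1, -2.07, -0.42, 0.22, -8.71, 0.2, 0, 1, -2.07, -0.42, 0.22, -8.71, 0.2, 0, 1, -2.07, -0.42, 0.22, -8.71, 0.2, 0, 1]

```text
t: 45.3
ee_pos: [0.3696, 0.0407, 0.1872]
tcp_rot: [[0.998, -0.017, -0.055], [-0.05, -0.708, -0.704], [-0.027, 0.706, -0.708]]
force: [-0.0, -1.3, -0.7]
opening: 0.017
gripper_force: 63.5
```

```bash
python3 tfit.py
```

```text
model [0.4974 0.0524 0.1502] [-1.3   0.04  0.13]
dy,dz,yaw,pitch [ 0.0026  0.0033  0.9496 -1.7414] -223.2 at 0 -210.4
top 0.79 grill xy [0.0046 0.0756] px 541 26 25 [235. 214. 153.]
top 0.77 grill xy [ 0.0096 -0.0587] px 552 26 25 [198. 166. 118.]
top 0.67 grill xy [ 0.005  -0.1435] px 579 26 27 [207. 180. 128.]
scene 0.79 grill xy [ 0.0059 -0.1457] px 258 21 15 [226. 183. 108.]
scene 0.74 grill xy [0.0068 0.0733] px 342 22 17 [245. 219. 137.]
scene 0.7 grill xy [ 0.0098 -0.0617] px 316 22 16 [209. 162.  96.]
```

```bash
cat > fix2.txt <<'E'
D=Ro.from_euler('z',.95,degrees=True)*Ro.from_euler('y',-1.6,degrees=True)
E=E*D; K=D.inv().apply(K-[0,.0026,.0033])
E
sed -i '/^E=E\*D/r fix2.txt' plan.py
cat >> plan.py <<'E'
def tw(x,y,z,yaw):
    M=Ro.from_euler('z',yaw,degrees=True); return np.array([x,y,z])+M.apply(K), M*E.inv()*Ro.from_euler('x',-45,degrees=True)
E
python3 - <<'E'
from plan import *
p,r=load(); q,s=tw(.5185,-.397,.18,3.5)
plan([(13,(q,s)),(4,tw(.5185,-.397,.10,3.5)),(3,tw(.5185,-.397,.10,3.5))])
E
```

```text
[0.05, -0.88, 0.06, 0, 0.02, 0.05, 1, 0.09, -1.77, 0.12, 0, 0.04, 0.1, 1, 0.14, -2.65, 0.17, 0, 0.06, 0.15, 1, 0.18, -3.54, 0.23, 0, 0.08, 0.2, 1, 0.23, -4.42, 0.29, 0, 0.1, 0.25, 1, 0.27, -5.31, 0.35, 0, 0.12, 0.3, 1, 0.32, -6.19, 0.41, 0, 0.14, 0.35, 1, 0.36, -7.08, 0.46, 0, 0.16, 0.4, 1, 0.41, -7.96, 0.52, 0, 0.19, 0.45, 1, 0.45, -8.85, 0.58, 0, 0.21, 0.5, 1]
[0.05, -0.88, 0.06, 0, 0.02, 0.05, 1, 0.09, -1.77, 0.12, 0, 0.04, 0.1, 1, 0.14, -2.65, 0.17, 0, 0.06, 0.15, 1, 0.14, -2.65, -0.33, 0, 0.06, 0.15, 1, 0.14, -2.65, -0.83, 0, 0.06, 0.15, 1, 0.14, -2.65, -1.33, 0, 0.06, 0.15, 1, 0.14, -2.65, -1.83, 0, 0.06, 0.15, 1, 0.14, -2.65, -1.83, 0, 0.06, 0.15, 1, 0.14, -2.65, -1.83, 0, 0.06, 0.15, 1, 0.14, -2.65, -1.83, 0, 0.06, 0.15, 1]
```

play_rows:
  steps: [0.05, -0.88, 0.06, 0, 0.02, 0.05, 1, 0.09, -1.77, 0.12, 0, 0.04, 0.1, 1, 0.14, -2.65, 0.17, 0, 0.06, 0.15, 1, 0.18, -3.54, 0.23, 0, 0.08, 0.2, 1, 0.23, -4.42, 0.29, 0, 0.1, 0.25, 1, 0.27, -5.31, 0.35, 0, 0.12, 0.3, 1, 0.32, -6.19, 0.41, 0, 0.14, 0.35, 1, 0.36, -7.08, 0.46, 0, 0.16, 0.4, 1, 0.41, -7.96, 0.52, 0, 0.19, 0.45, 1, 0.45, -8.85, 0.58, 0, 0.21, 0.5, 1]

```text
t: 46.5
ee_pos: [0.3872, -0.316, 0.2117]
tcp_rot: [[0.999, 0.033, -0.033], [-0.0, -0.706, -0.708], [-0.046, 0.708, -0.705]]
force: [1.0, 0.5, -1.1]
opening: 0.0171
gripper_force: 63.5
```

play_rows:
  steps: [0.05, -0.88, 0.06, 0, 0.02, 0.05, 1, 0.09, -1.77, 0.12, 0, 0.04, 0.1, 1, 0.14, -2.65, 0.17, 0, 0.06, 0.15, 1, 0.14, -2.65, -0.33, 0, 0.06, 0.15, 1, 0.14, -2.65, -0.83, 0, 0.06, 0.15, 1, 0.14, -2.65, -1.33, 0, 0.06, 0.15, 1, 0.14, -2.65, -1.83, 0, 0.06, 0.15, 1, 0.14, -2.65, -1.83, 0, 0.06, 0.15, 1, 0.14, -2.65, -1.83, 0, 0.06, 0.15, 1, 0.14, -2.65, -1.83, 0, 0.06, 0.15, 1]

```text
t: 47.5
ee_pos: [0.3935, -0.4203, 0.139]
tcp_rot: [[0.999, 0.048, -0.026], [0.016, -0.705, -0.709], [-0.052, 0.708, -0.705]]
force: [-0.1, 0.4, -1.3]
opening: 0.0169
gripper_force: 63.6
```

Run:
```python
from plan import *
o=get_obs(); print(o['ee_pos']-load()[0],o['force'])
ims=[]
M=Ro.from_matrix(o['tcp_rot']@np.diag([1,-1,-1]))*Ro.from_euler('x',45,degrees=True)*E; org=o['ee_pos']-M.apply(K); print(org,M.as_euler('ZYX',degrees=True))
for n in ('top','scene'):
    c=cam(n); im=c['img'][:,:,::-1].copy(); x0,y0=(proj(c,[.48,-.40,.07])-[40,45]).astype(int); S=5
    crop=cv2.resize(im[y0:y0+90,x0:x0+80],None,fx=S,fy=S,interpolation=cv2.INTER_CUBIC)
    for P in [org+M.apply([x,y,.003]) for x in (-.05,.047) for y in (-.03,0,.03)]: cv2.circle(crop,tuple(int(v) for v in (proj(c,P)-[x0,y0]+.5)*S),2,(0,0,255),-1)
    ims.append(crop)
cv2.imwrite('pics/r.png',np.hstack(ims))
```

```text
[ 0.0004206  -0.00076838  0.00193119] [-0.10919358  0.41701615 -1.26861848]
[ 0.51917939 -0.39768417  0.10198611] [ 3.45231965 -0.09260413 -0.01594839]
```

View pics/r.png

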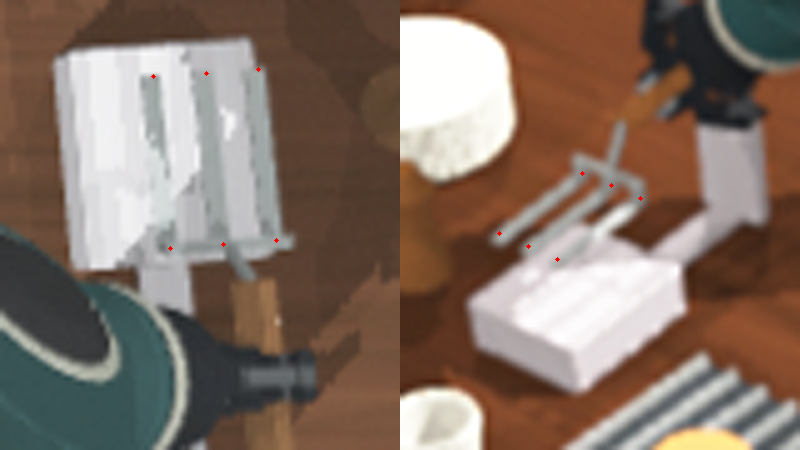

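The predicted tine tips match the picture (153,76 in the top view). Allowing for parallax, the turner should shift a few mm to +y. Lowering it now.

Run:
```python
from plan import *
plan([(5,tw(.5185,-.393,.060,3.6)),(5,tw(.5185,-.393,.047,3.6))])
```

```text
[0, 0.02, -0.2, 0, 0, 0, 1, 0, 0.04, -0.4, 0, 0, 0.01, 1, 0, 0.05, -0.6, 0, 0, 0.01, 1, 0, 0.07, -0.8, 0, 0, 0.01, 1, 0, 0.09, -1, 0, 0, 0.02, 1, 0, 0.09, -1.06, 0, 0, 0.02, 1, 0, 0.09, -1.13, 0, 0, 0.02, 1, 0, 0.09, -1.19, 0, 0, 0.02, 1, 0, 0.09, -1.26, 0, 0, 0.02, 1, 0, 0.09, -1.32, 0, 0, 0.02, 1]
```

play_rows:
  steps: [0, 0.02, -0.2, 0, 0, 0, 1, 0, 0.04, -0.4, 0, 0, 0.01, 1, 0, 0.05, -0.6, 0, 0, 0.01, 1, 0, 0.07, -0.8, 0, 0, 0.01, 1, 0, 0.09, -1, 0, 0, 0.02, 1, 0, 0.09, -1.06, 0, 0, 0.02, 1, 0, 0.09, -1.13, 0, 0, 0.02, 1, 0, 0.09, -1.19, 0, 0, 0.02, 1, 0, 0.09, -1.26, 0, 0, 0.02, 1, 0, 0.09, -1.32, 0, 0, 0.02, 1]

```text
t: 48.6
ee_pos: [0.3931, -0.4166, 0.0851]
tcp_rot: [[0.998, 0.05, -0.025], [0.017, -0.705, -0.709], [-0.053, 0.708, -0.705]]
force: [-3.2, 0.6, 2.6]
opening: 0.017
gripper_force: 63.4
```

play_rows:
  steps: [0, 0, -0.02, 0, 0, 0, 1, 0, 0, -0.03, 0, 0, 0, 1, 0, 0, -0.03, 0, 0, 0, 0.6, 0, 0, -0.03, 0, 0, 0, 0.3, 0, 0, -0.03, 0, 0, 0, 0, 0, 0, -0.03, 0, 0, 0, -0.5, 0, 0, -0.03, 0, 0, 0, -1, 0, 0, -0.03, 0, 0, 0, -1, 0, 0, -0.03, 0, 0, 0, -1, 0, 0, -0.03, 0, 0, 0, -1]

```text
t: 49.6
ee_pos: [0.3932, -0.4163, 0.0836]
tcp_rot: [[0.998, 0.051, -0.025], [0.018, -0.705, -0.709], [-0.054, 0.707, -0.705]]
force: [0.2, 0.1, 0.9]
opening: 0.0854
gripper_force: 0.0
```

play_rows:
  steps: [0, 0, 0, 0, 0, 0, -1, 0, 0, 0, 0, 0, 0, -1, 0, 0.3, 0.3, 0, 0, 0, -1, 0, 0.7, 0.7, 0, 0, 0, -1, 0, 1.2, 1.2, 0, 0, 0, -1, 0.1, 1.8, 1.8, 0, 0, 0, -1, 0.1, 2.4, 2.6, 0, 0, 0, -1, 0.1, 2.8, 3.4, 0, 0, 0, -1, 0.1, 3.0, 4.2, 0, 0, 0, -1, 0.1, 3.0, 4.2, 0, 0, 0, -1]

```text
t: 50.6
ee_pos: [0.3988, -0.2954, 0.2555]
tcp_rot: [[0.999, 0.048, -0.02], [0.02, -0.704, -0.71], [-0.048, 0.709, -0.704]]
force: [0.4, -1.2, -1.2]
opening: 0.0855
gripper_force: 0.0
```

Run:
```python
from plan import *
import pickle
p,r=load(); p=p+np.array([.1,3.0,4.17])*.04; save(p,r)
o=get_obs(); print(o['ee_pos']-p,o['opening'],o['force'])
from scipy.optimize import differential_evolution
cs=[]
for n in ('top','scene','wrist'):
    c=cam(n); cs.append((c,c['img'].astype(np.float32)))
    for r_ in regions_of('turner',n)[:1]: print(n,r_['score'],r_['xy'],toworld(c,r_['xy'],.07))
    for r_ in regions_of('bread1',n)[:3]: print(n,round(r_['score'],2),r_['xy'],c['img'][r_['pixels']].mean(0).round())
pickle.dump(cs,open('rest.pkl','wb'))
# handle: brown-ness search of line in wrist+top : report turner mask axis
for (c,g),n in zip(cs,('top','scene','wrist')):
    R=regions_of('turner',n)
    if R:
        ys,xs=np.nonzero(R[0]['pixels']); print(n,xs.min(),xs.max(),ys.min(),ys.max(),len(xs))
# predicted projections if turner perfectly at rest
for n,(c,g) in zip(('top','scene','wrist'),cs):
    M=Ro.from_euler('z',3.2,degrees=True)
    print(n,[np.round(proj(c,np.array([.5185,-.396,.045])+M.apply(q))).tolist() for q in ([.047,0,.003],[-.05,0,.003],[-.075,0,.05],[-.2,0,.05])])
```

```text
[0.00179722 0.00052679 0.00444645] 0.08553662958007396 [ 0.37501752 -1.21192449 -1.23858493]
top 0.88 [419.5, 254.5] [ 0.43849082 -0.39676844  0.07      ]
top 0.82 [300.1, 180.2] [237. 216. 153.]
top 0.65 [331.9, 184.2] [235. 213. 151.]
top 0.58 [253.6, 177.2] [218. 191. 136.]
scene 0.57 [217.5, 164.2] [ 0.47840628 -0.38706972  0.07      ]
scene 0.85 [233.3, 211.8] [245. 219. 138.]
scene 0.76 [278.8, 238.3] [241. 202. 118.]
scene 0.72 [251.0, 220.5] [248. 223. 138.]
wrist 0.75 [231.4, 95.4] [ 0.47445208 -0.40539858  0.07      ]
top 402 430 210 296 750
scene 196 240 139 181 248
wrist 170 254 0 252 6676
top [[414.0, 211.0], [418.0, 244.0], [423.0, 253.0], [428.0, 297.0]]
scene [[201.0, 179.0], [218.0, 166.0], [221.0, 154.0], [240.0, 139.0]]
wrist [[206.0, -13.0], [212.0, 101.0], [243.0, 131.0], [246.0, 252.0]]
```

Run:
```python
from plan import *
import pickle
cs=pickle.load(open('rest.pkl','rb')); R=regions_of('turner','wrist')[0]['pixels']
for row in (40,80,150,190,240):
    x=np.nonzero(R[row])[0]; print(row,x.min(),x.max(),len(x))
I=R0(0,0); P=lambda x,y,z:(np.array([x,y,z]),I)
L=(.559,.391)
plan([(3,P(.43,-.20,.29)),(4,P(.46,-.03,.29)),(9,P(.555,.37,.25)),(4,P(*L,.09))],commit=False) if 0 else None
plan([(7,P(.46,-.03,.29)),(9,P(.555,.37,.25)),(4,P(*L,.085))])
plan([(4,P(*L,.056)),(2,P(*L,.048)),(2,P(*L,.048)),(2,P(*L,.075))])
S=(.564,.437)
plan([(2,P(*S,.075)),(3,P(*S,.056)),(2,P(*S,.048)),(2,P(*S,.048)),(1,P(*S,.07))])
Q=(.553,.345)
plan([(4,P(*Q,.080)),(2,P(*Q,.056)),(2,P(*Q,.048)),(1,P(*Q,.048)),(1,P(*Q,.048))])
```

```text
40 172 238 36
80 177 239 34
150 233 251 19
190 234 253 20
240 236 253 18
[0.22, 0.95, 0.14, 1.07, -0.06, -0.05, 1, 0.45, 1.9, 0.28, 2.15, -0.12, -0.11, 1, 0.67, 2.85, 0.42, 3.22, -0.18, -0.16, 1, 0.9, 3.8, 0.56, 4.3, -0.24, -0.21, 1, 1.12, 4.75, 0.7, 5.37, -0.3, -0.27, 1, 1.35, 5.7, 0.83, 6.44, -0.36, -0.32, 1, 1.57, 6.65, 0.97, 7.52, -0.42, -0.37, 1, 1.84, 7.76, 0.86, 7.52, -0.42, -0.37, 1, 2.1, 8.87, 0.75, 7.52, -0.42, -0.37, 1, 2.37, 9.98, 0.64, 7.52, -0.42, -0.37, 1]
[0.26, 1.11, -0.11, 0, 0, 0, 1, 0.52, 2.22, -0.22, 0, 0, 0, 1, 0.79, 3.33, -0.33, 0, 0, 0, 1, 1.05, 4.45, -0.44, 0, 0, 0, 1, 1.32, 5.56, -0.56, 0, 0, 0, 1, 1.58, 6.67, -0.67, 0, 0, 0, 1, 1.6, 6.8, -1.7, 0, 0, 0, 1, 1.63, 6.93, -2.73, 0, 0, 0, 1, 1.65, 7.06, -3.76, 0, 0, 0, 1, 1.68, 7.19, -4.79, 0, 0, 0, 1]
[0, 0, -0.18, 0, 0, 0, 1, 0, 0, -0.36, 0, 0, 0, 1, 0, 0, -0.54, 0, 0, 0, 1, 0, 0, -0.73, 0, 0, 0, 1, 0, 0, -0.83, 0, 0, 0, 1, 0, 0, -0.93, 0, 0, 0, 1, 0, 0, -0.93, 0, 0, 0, 1, 0, 0, -0.93, 0, 0, 0, 1, 0, 0, -0.59, 0, 0, 0, 1, 0, 0, -0.25, 0, 0, 0, 1]
[0.06, 0.58, 0, 0, 0, 0, 1, 0.12, 1.15, 0, 0, 0, 0, 1, 0.12, 1.15, -0.16, 0, 0, 0, 1, 0.12, 1.15, -0.32, 0, 0, 0, 1, 0.12, 1.15, -0.48, 0, 0, 0, 1, 0.12, 1.15, -0.58, 0, 0, 0, 1, 0.12, 1.15, -0.68, 0, 0, 0, 1, 0.12, 1.15, -0.68, 0, 0, 0, 1, 0.12, 1.15, -0.68, 0, 0, 0, 1, 0.12, 1.15, -0.13, 0, 0, 0, 1]
[-0.07, -0.57, 0.06, 0, 0, 0, 1, -0.14, -1.15, 0.13, 0, 0, 0, 1, -0.2, -1.72, 0.19, 0, 0, 0, 1, -0.27, -2.3, 0.25, 0, 0, 0, 1, -0.27, -2.3, -0.05, 0, 0, 0, 1, -0.27, -2.3, -0.35, 0, 0, 0, 1, -0.27, -2.3, -0.45, 0, 0, 0, 1, -0.27, -2.3, -0.55, 0, 0, 0, 1, -0.27, -2.3, -0.55, 0, 0, 0, 1, -0.27, -2.3, -0.55, 0, 0, 0, 1]
```

play_rows:
  steps: [0.22, 0.95, 0.14, 1.07, -0.06, -0.05, 1, 0.45, 1.9, 0.28, 2.15, -0.12, -0.11, 1, 0.67, 2.85, 0.42, 3.22, -0.18, -0.16, 1, 0.9, 3.8, 0.56, 4.3, -0.24, -0.21, 1, 1.12, 4.75, 0.7, 5.37, -0.3, -0.27, 1, 1.35, 5.7, 0.83, 6.44, -0.36, -0.32, 1, 1.57, 6.65, 0.97, 7.52, -0.42, -0.37, 1, 1.84, 7.76, 0.86, 7.52, -0.42, -0.37, 1, 2.1, 8.87, 0.75, 7.52, -0.42, -0.37, 1, 2.37, 9.98, 0.64, 7.52, -0.42, -0.37, 1]

```text
t: 52.25
ee_pos: [0.4922, 0.1044, 0.2773]
tcp_rot: [[1.0, -0.001, 0.001], [-0.001, -1.0, 0.0], [0.001, -0.0, -1.0]]
force: [1.2, -0.1, 0.8]
opening: 0.0002
gripper_force: 0.0
```

play_rows:
  steps: [0.26, 1.11, -0.11, 0, 0, 0, 1, 0.52, 2.22, -0.22, 0, 0, 0, 1, 0.79, 3.33, -0.33, 0, 0, 0, 1, 1.05, 4.45, -0.44, 0, 0, 0, 1, 1.32, 5.56, -0.56, 0, 0, 0, 1, 1.58, 6.67, -0.67, 0, 0, 0, 1, 1.6, 6.8, -1.7, 0, 0, 0, 1, 1.63, 6.93, -2.73, 0, 0, 0, 1, 1.65, 7.06, -3.76, 0, 0, 0, 1, 1.68, 7.19, -4.79, 0, 0, 0, 1]

```text
t: 53.25
ee_pos: [0.5591, 0.3906, 0.0838]
tcp_rot: [[1.0, -0.0, -0.0], [-0.0, -1.0, 0.0], [-0.0, -0.0, -1.0]]
force: [1.2, -0.2, -0.1]
opening: -0.0
gripper_force: 0.0
```

```bash
python3 br.py; python3 -c "
from h import *
o=get_obs();print(o['ee_pos'],o['tcp_rot'][2])
c=cam('wrist')
for q in ('key_long','key_square','key_round'):
  for r in regions_of(q,'wrist')[:2]: print(q,r['score'],toworld(c,r['xy'],.056))
c=cam('top')
for q in ('turner',):
  for r in regions_of(q,'top')[:1]:
    ys,xs=np.nonzero(r['pixels']);print(xs.min(),xs.max(),ys.min(),ys.max())"
```

```text
top 0.89 grill xy [ 0.0035 -0.1435] px 566 26 26 [239. 221. 160.]
top 0.86 grill xy [ 0.0081 -0.0587] px 571 26 26 [238. 221. 161.]
top 0.66 grill xy [0.0046 0.0756] px 537 26 25 [241. 223. 162.]
scene 0.79 grill xy [0.0057 0.0746] px 346 23 17 [246. 222. 140.]
scene 0.76 grill xy [ 0.012  -0.0644] px 296 20 16 [249. 224. 139.]
scene 0.71 grill xy [ 0.0059 -0.1457] px 282 21 15 [249. 224. 139.]
[0.55915757 0.39067939 0.08631489] [-6.82522645e-04 -3.06619565e-04 -9.99999720e-01]
key_long 0.97 [0.56797688 0.38967269 0.056     ]
key_square 0.55 [0.56732437 0.43523604 0.056     ]
key_round 0.75 [0.55387363 0.34733166 0.056     ]
key_round 0.55 [0.59072637 0.40128355 0.056     ]
402 430 210 296
```

Positions agree. Now pressing the long, square and round keys in turn.

play_rows:
  steps: [0, 0, -0.18, 0, 0, 0, 1, 0, 0, -0.36, 0, 0, 0, 1, 0, 0, -0.54, 0, 0, 0, 1, 0, 0, -0.73, 0, 0, 0, 1, 0, 0, -0.83, 0, 0, 0, 1, 0, 0, -0.93, 0, 0, 0, 1, 0, 0, -0.93, 0, 0, 0, 1, 0, 0, -0.93, 0, 0, 0, 1, 0, 0, -0.93, 0, 0, 0, 1, 0, 0, -0.93, 0, 0, 0, 1]

```text
t: 54.75
ee_pos: [0.5591, 0.3905, 0.0496]
tcp_rot: [[1.0, -0.0, 0.0], [-0.0, -1.0, -0.0], [0.0, 0.0, -1.0]]
force: [-7.9, -6.9, 20.8]
opening: -0.0001
gripper_force: 10.4
```

play_rows:
  steps: [0, 0, 0.3, 0, 0, 0, 1, 0, 0, 0.68, 0, 0, 0, 1, 0, 0, 0.68, 0, 0, 0, 1, 0.06, 0.58, 0.68, 0, 0, 0, 1, 0.12, 1.15, 0.68, 0, 0, 0, 1, 0.12, 1.15, 0.4, 0, 0, 0, 1, 0.12, 1.15, 0.2, 0, 0, 0, 1, 0.12, 1.15, 0.1, 0, 0, 0, 1, 0.12, 1.15, 0, 0, 0, 0, 1, 0.12, 1.15, 0, 0, 0, 0, 1]

```text
t: 55.75
ee_pos: [0.5638, 0.4359, 0.0497]
tcp_rot: [[1.0, -0.001, -0.0], [-0.001, -1.0, -0.001], [-0.0, 0.001, -1.0]]
force: [-9.7, -7.2, 19.6]
opening: -0.0
gripper_force: 9.4
```

play_rows:
  steps: [0, 0, 0, 0, 0, 0, 1, 0, 0, 0, 0, 0, 0, 1, 0, 0, 0.4, 0, 0, 0, 1, 0, 0, 0.8, 0, 0, 0, 1, -0.07, -0.57, 0.8, 0, 0, 0, 1, -0.14, -1.15, 0.8, 0, 0, 0, 1, -0.2, -1.72, 0.8, 0, 0, 0, 1, -0.27, -2.3, 0.8, 0, 0, 0, 1, -0.27, -2.3, 0.8, 0, 0, 0, 1, -0.27, -2.3, 0.8, 0, 0, 0, 1]

```text
t: 56.75
ee_pos: [0.5538, 0.3442, 0.0815]
tcp_rot: [[1.0, -0.001, 0.001], [-0.001, -1.0, 0.001], [0.001, -0.001, -1.0]]
force: [0.7, 1.0, -0.1]
opening: 0.0001
gripper_force: 0.0
```

play_rows:
  steps: [0, 0, -0.3, 0, 0, 0, 1, 0, 0, -0.5, 0, 0, 0, 1, 0, 0, -0.6, 0, 0, 0, 1, 0, 0, -0.7, 0, 0, 0, 1, 0, 0, -0.8, 0, 0, 0, 1, 0, 0, -0.8, 0, 0, 0, 1, 0, 0, -0.8, 0, 0, 0, 1, 0, 0, -0.8, 0, 0, 0, 1, 0, 0, -0.8, 0, 0, 0, 1, 0, 0, -0.8, 0, 0, 0, 1]

```text
t: 57.75
ee_pos: [0.5528, 0.345, 0.0495]
tcp_rot: [[1.0, 0.0, -0.0], [0.0, -1.0, 0.0], [-0.0, -0.0, -1.0]]
force: [-10.2, -5.2, 21.5]
opening: -0.0002
gripper_force: 10.9
```

play_rows:
  steps: [0, 0, 0.5, 0, 0, 0, 1, 0, 0, 1, 0, 0, 0, 1, 0, 0, 2, 0, 0, 0, 1, 0, 0, 3, 0, 0, 0, 1, 0, 0, 4, 0, 0, 0, 1, 0, 0, 4, 0, 0, 0, 1, 0, 0, 4, 0, 0, 0, 1, 0, 0, 4, 0, 0, 0, 1, 0, 0, 4, 0, 0, 0, 1, 0, 0, 4, 0, 0, 0, 1]

```text
t: 58.75
ee_pos: [0.5529, 0.3445, 0.2075]
tcp_rot: [[1.0, -0.0, -0.001], [-0.0, -1.0, -0.0], [-0.001, 0.0, -1.0]]
force: [0.2, -0.2, -0.3]
opening: 0.0004
gripper_force: 0.0
```

```bash
python3 br.py; python3 -c "
from bench import close_job; print(close_job())"
```

```text
top 0.61 grill xy [ 0.0021 -0.1435] px 528 26 25 [241. 222. 159.]
top 0.58 grill xy [0.006  0.0771] px 619 27 28 [229. 211. 153.]
scene 0.83 grill xy [0.0068 0.0733] px 327 22 17 [249. 225. 140.]
scene 0.74 grill xy [ 0.0059 -0.1457] px 270 21 15 [249. 225. 139.]
scene 0.68 grill xy [ 0.009  -0.0649] px 289 21 15 [251. 227. 142.]
the job is handed in; nothing more can be done
None
```

The job is handed in; no verdict came back, but by my checks all three breads lie seeded side down on the bars, the turner is back on its rest, and the keys were pressed in order: round to pause, then long, square and round.

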